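# Load a hub on the quick-clamp spindle, then lock it with the slotted plate

## Task

Load the blue hub on the clamping fixture: lower it, flange down, over the brass nut and the spindle until it sits flat on the grey base. Then slide the red slotted plate sideways in under the nut, handle up, until the spindle is fully home at the end of the slot, and leave the plate lying flat on top of the hub, so that the nut traps both. Leave the steel offcut, the jar and the blue bin undisturbed.

Things in the scene. Friction and masses are not known exactly. Their poses are not given: they have to be found in the camera images.
- fixture: Fixed clamping fixture: grey base 110 x 110 x 15 mm thick, steel spindle upright at its centre. Origin: centre of the base's underside, z up. Round the spindle's foot is a locating boss, 36 mm diameter, 8 mm high, bevelled to 30 mm. The stem is 14 mm in diameter and carries a fixed round brass nut, 34 mm diameter, 10 mm high (bevelled to 26 mm), from 102 to 112 mm above the bench.
- seat (a point): Point on the spindle's axis level with the top face of the base plate (15 mm above the bench), where the hub's underside must rest. z up.
- nut_underside (a point): Point on the spindle's axis at the underside of the brass nut, 87 mm above the base's top face. With the hub seated, a 17 mm high gap remains between hub top and nut.
- hub_mid (a point): Centre of the loose blue hub, 35 mm above its underside; z along its axis, away from the flange. A metal tube 70 mm tall, 56 mm outside diameter, 42 mm through bore, with a flange 84 mm in diameter and 10 mm thick at the bottom; about 0.25 kg. It starts upright on the bench, flange down. Grip the tube near its top; once seated, the nut's top is 27 mm above the hub's top.
- hub_top (a point): Centre of the hub's top face, 70 mm above its underside.
- plate_slot (a point): Point on the underside of the loose red plate (8 mm thick, 0.12 kg) where the spindle axis should come. x along the slot to its open mouth, z up. Fork 64 mm wide, tips at x = +36 mm; slot 22 mm wide, its square end at x = -11 mm (the stem touches it when its axis is at x = -4 mm); behind it a tail 36 mm wide, to x = -74 mm. Starts flat on the bench, handle up.
- plate_handle (a point): Centre of the black upright fin handle on the plate's tail, 52 mm behind plate_slot (-x) and 27 mm above the plate's underside; axes as plate_slot. The fin is 40 mm long along x, 12 mm thick along y and rises from the plate's top face (8 mm) to 45 mm above the underside. It is meant to be pinched across its 12 mm thickness from above.
- offcut: Bystander: upright steel bar offcut, 44 mm diameter, 85 mm tall; origin at the centre of its underside.
- bottle: Bystander: amber jar with white cap, 52 mm diameter, 110 mm tall; origin at the centre of its underside.
- bin: Bystander: open blue plastic bin 100 x 150 x 50 mm tall; origin at the centre of its underside.
Things that resemble listed ones, but are neither listed nor needed, are in the scene too. What is meant by the part that bears hub_mid is not white, and is the larger of those in its own colour.

How it is judged:
By the outcome, as a careful person would: the job done as asked, in the order asked, and still so for the second after the job is handed in, with the robot touching nothing.
It also fails if it takes over 69 s, if anything falls off the work surface, if the arm or the gripper's body presses on something with over 40 N, if the wrist force passes 120 N, or if a joint passes its speed limit or range.

## Robot

A 6-joint arm with a two-finger parallel gripper is mounted at the origin on the work surface. World frame = base frame: x ahead of the robot, y to its left, z up, the work surface at z = 0. Lengths are in m, angles in rad, forces in N, time in s.
With the tool pointing down it reaches from about 0.3 to 0.875 m from the base axis. Payload 6.4 kg.
Tool frame: the origin (TCP) lies at the very end of the fingers, on their centre line; the grasp point (between the pads) lies 19 mm behind it (ctrl.tcp_to_grasp is the distance from the TCP to the grasp point, in m); z points along the fingers, y is the direction in which the jaws open and shut (so a half turn about z gives the same grasp; the last joint's range is limited). The gripper opens to 85 mm and grips with 20 to 120 N. Pads are 22 mm wide; open, the fingers measure 114 mm over their backs; the gripper's body (76 mm by 85 mm) begins 54 mm behind the grasp point. The pads swing forward as they close: fully open they stand 13 mm farther back than shut.
Start: joints at [-1.463, 0.181, 1.607, -0, 1.354, -0.206], TCP at [0.178, -0.547, 0.197] pointing down, gripper open.
Joint ranges: [-2.99, 2.99], [-0.89, 2.07], [0.3, 2.58], [-1.14, 4.28], [0, 2.63], [-3.12, 3.12]. Speed limits (rad/s): [2.57, 2.57, 3.01, 3.14, 3.14, 3.14].

## Interface

Orientations are given as a unit quaternion [w, x, y, z].
In Python, from bench import ctrl gives the robot as it stands. The module is installed in compiled form; this text tells all that it offers.
- The arm moves only by the tool drive_tool, never from a script. Its argument "deltas" is a list of rows, each an object with "slide": the shift along the tool's x, y, z as a fraction of full scale, a list of three; "delta_rot": the turn, a rotation vector about the tool's x, y, z as a fraction of full scale, a list of three; "hand": the opening, from 0 (shut) to 1 (fully open). In form: [{"slide": [tx, ty, tz], "delta_rot": [wx, wy, wz], "hand": hand}, ...]. A call has exactly 5 rows; each row shifts and turns the commanded pose from where the row before left it, along the tool's axes as they then stand; what a row does not reach is not made up. Full scale, the value 1, is 50 mm for a shift and 180 degrees for a turn. A row lasts 1/8 s, in which the tool goes at most 62.5 mm and 10.7 degrees, less where a joint would pass 70% of its speed; a pose out of reach is approached as far as the arm can. A call with a number of a shift or a turn outside -1 to 1 is refused whole. A call with a gripper value outside its range is refused whole. The fingers move at their own pace and stop on an object; the grip force is fixed at half the most. Time passes only in rows, so rows that do not move let the fingers close, or fill a call up. It gives the time, the measured TCP pose, the force and the opening at its end, in the units of the state.
- ctrl.get_obs(): the state, without advancing time (a new reading comes with each control period).
- ctrl.camera(name): name is "side" or "top"; returns a dict with "frame" (384x512x3 uint8, red, green, blue), "mtx" (3x3 intrinsics, pixels), "R" (3x3) and "t" (3): a world point X has camera coordinates R X + t. Camera axes: x right, y down, z forward; pixel columns grow to the right and rows downward; lengths in m; the calibration is good to about 2 mm. A picture is of the moment at which its call begins. There is no depth.
- ctrl.hand_in(): hands the job in, once; it reports no verdict.
The state is a dict: "time_s": time; "q": joint angles; "dq": joint speeds; "joint_efforts": joint torques, N m; "eef_pos": TCP position; "eef_rot": TCP orientation; "wrist_force": force on the tool from outside, world axes, zero at the start; "torque": the same for the moment, N m; "opening": opening from 0.0 (shut) to 1.0 (fully open).
Only numpy, scipy, OpenCV 4.12 (cv2) and the standard library are available. Lean on these libraries where they do the work, as an engineer would, in place of code of your own. Each camera call takes 0.05 s, during which the arm holds its last target.

## Working session

There is one attempt and no reset: what is moved stays moved. The work goes in short steps, Python scripts to look and compute and a tool call to move; the robot and the scene stay as the last step left them, time stands still between calls to the robot, and variables do not carry over. Pictures are saved under pics/ and viewed, and the job is handed in when it is done.

Besides the shell and the picture viewer there is one more tool, called after ">>>" as name([rows], argument=value, ...), one row to a line, values as JSON. drive_tool: Moves the arm, as the interface text tells. Its arguments: {"type":"object","properties":{"deltas":{"type":"array","items":{"type":"object","properties":{"slide":{"type":"array","items":{"type":"number"}},"delta_rot":{"type":"array","items":{"type":"number"}},"hand":{"type":"number"}}}}},"required":["deltas"]}

```bash
mkdir -p pics; cat > h.py <<'E'
import numpy as np, cv2
from bench import ctrl
def cam(n,save=None):
    c=ctrl.camera(n)
    if save: cv2.imwrite('pics/'+save,c['frame'][:,:,::-1])
    return c
def ray(c,u,v):
    K,R,t=map(np.array,(c['mtx'],c['R'],c['t']))
    d=R.T@np.linalg.solve(K,[u,v,1.]); return -R.T@t,d
def onz(c,u,v,z):
    o,d=ray(c,u,v); return o+d*(z-o[2])/d[2]
def proj(c,X):
    p=np.array(c['mtx'])@(np.array(c['R'])@np.array(X,float)+c['t']); return p[:2]/p[2]
E
python3 - <<'E'
from h import *
import pickle
for n in('side','top'):
    c=cam(n,n+'0.png'); pickle.dump(c,open(n+'0.pkl','wb')); print(n,ray(c,256,192),c['mtx'][0])
o=ctrl.get_obs(); print(o); print(ctrl.tcp_to_grasp)
E
```

```text
side (array([0.48415046, 1.16616515, 0.75266827]), array([ 0.0645954 , -0.86126532, -0.50409328])) [463.216419    0.        254.9139657]
top (array([0.45219741, 0.05612486, 1.05642493]), array([ 0.12107135,  0.00969126, -0.99267793])) [365.47207511   0.         257.90825644]
{'time_s': 0.1, 'q': array([-1.46331440e+00,  1.81468010e-01,  1.60792597e+00,  2.93632640e-05,
        1.35378348e+00, -2.06313640e-01]), 'dq': array([-0.00130316, -0.00241284, -0.00244353,  0.00148584, -0.00073887,
        0.00172514]), 'joint_efforts': array([ 5.85152065e-05, -4.45880878e+01, -3.52237916e+01, -2.21320047e-04,
        4.14946597e-03,  1.52863851e-05]), 'eef_pos': array([ 0.17744445, -0.54635553,  0.19596489]), 'eef_rot': array([-7.90724147e-04,  9.87716957e-01,  1.56251672e-01,  5.34584306e-05]), 'wrist_force': array([-0.54595497,  0.98378114,  0.76064842]), 'torque': array([-0.01572561,  0.00629721,  0.01904416]), 'opening': 0.9978664225346804}
0.0187
```

View pics/side0.png

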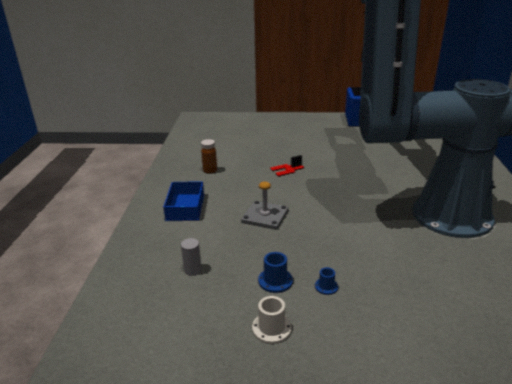

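View pics/top0.png

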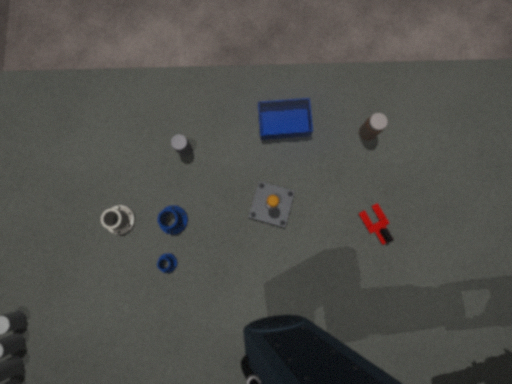

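Three hub-like parts appear in the top view: white at (117,219), large blue at (172,220) and small blue at (167,263). The one meant is blue and the larger of the two blue ones, so it is (172,220). I'll check that in an enlarged crop.

```bash
python3 - <<'E'
import cv2,numpy as np
t=cv2.imread('pics/top0.png');s=cv2.imread('pics/side0.png')
f=lambda im,x,y,w,h,k:cv2.resize(im[y:y+h,x:x+w],None,fx=k,fy=k,interpolation=cv2.INTER_CUBIC)
a=f(t,90,190,130,95,3);b=f(t,240,170,170,95,3)
c=f(s,220,160,130,190,3)
cv2.imwrite('pics/crop1.png',np.vstack([cv2.resize(a,(510,373)),b[:220]])[:600]);cv2.imwrite('pics/crop2.png',c)
E
```

```text
(no output)
```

View pics/crop1.png

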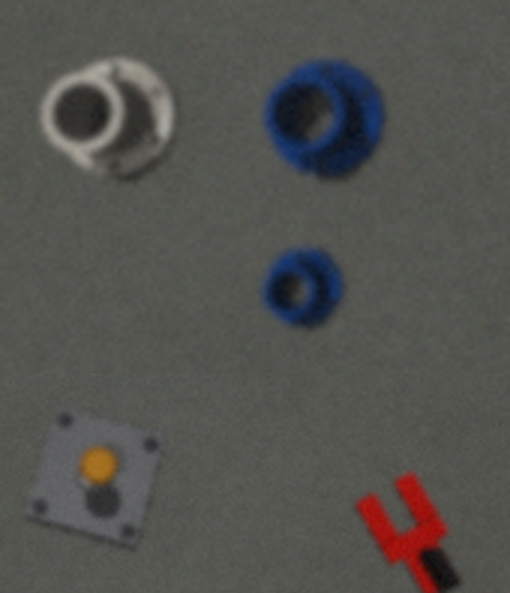

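View pics/crop2.png

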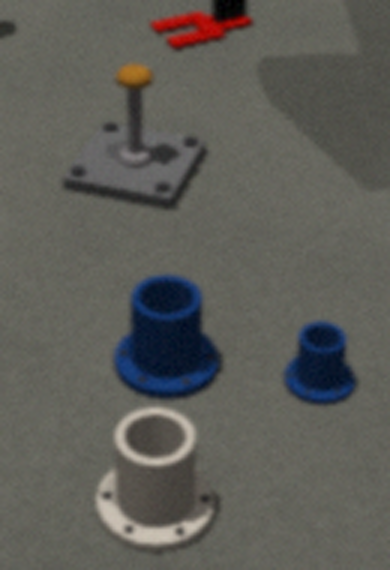

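The crop shows the large blue hub upright on its flange, the smaller blue one below it, and the fixture and the plate (handle up). Now I'll measure.

```bash
cat > m.py <<'E'
from h import *
import pickle
from scipy.optimize import least_squares
def fitcirc(P,r=None):
    x0=P.mean(0)
    if r: 
        s=least_squares(lambda p:np.hypot(P[:,0]-p[0],P[:,1]-p[1])-r,x0,loss='soft_l1',f_scale=.002)
        return s.x,np.sqrt(np.mean(s.fun**2))
def comps(mask,amin=15):
    n,l,st,ce=cv2.connectedComponentsWithStats(mask.astype(np.uint8))
    return [(i,st[i],ce[i],l==i) for i in range(1,n) if st[i][4]>=amin]
def hsv(c): return cv2.cvtColor(np.ascontiguousarray(c['frame']),cv2.COLOR_RGB2HSV)
def masks(c):
    H=hsv(c);h,s,v=H[...,0],H[...,1],H[...,2]
    return dict(blue=(h>100)&(h<130)&(s>140)&(v>40),red=((h<8)|(h>172))&(s>150)&(v>60),nut=(h>10)&(h<25)&(s>140)&(v>110))
def contour(m): 
    # subpixel-ish: upsample mask
    k=4;M=cv2.GaussianBlur(cv2.resize(m.astype(np.float32),None,fx=k,fy=k,interpolation=cv2.INTER_LINEAR),(0,0),3)
    cs,_=cv2.findContours((M>.5).astype(np.uint8),cv2.RETR_EXTERNAL,cv2.CHAIN_APPROX_NONE)
    p=max(cs,key=len)[:,0,:].astype(float); return (p+.5)/k-.5
E
python3 - <<'E'
from m import *
for n in('top','side'):
    c=pickle.load(open(n+'0.pkl','rb'));M=masks(c)
    for k in M:
        for i,st,ce,mm in comps(M[k]): print(n,k,st,ce.round(1),onz(c,*ce,.0).round(3))
E
```

```text
top blue [ 260  107   52   31 1308] [284.9 122. ] [ 0.79  -0.024  0.   ]
top blue [158 206  29  28 405] [173.1 219.6] [0.507 0.307 0.   ]
top blue [158 254  19  18 207] [167.5 262.3] [0.386 0.323 0.   ]
top red [359 204  30  41 495] [375.3 222. ] [ 0.486 -0.274  0.   ]
top nut [267 195  12  11 103] [272.4 200.1] [0.556 0.019 0.   ]
side blue [   0    0   37  164 3085] [12.  98.1] [ 1.884 -1.029  0.   ]
side blue [489   7  13   9  28] [496.2  11.8] [-1.381 -3.401  0.   ]
side blue [491  15  11   7  22] [495.5  18. ] [-1.264 -3.1    0.   ]
side blue [487  23  12   9  28] [492.4  27. ] [-1.102 -2.723  0.   ]
side blue [494  32   5  10  16] [495.7  37.1] [-0.994 -2.364  0.   ]
side blue [471  35  34  44 367] [484.2  60.1] [-0.696 -1.736  0.   ]
side blue [490  41  13  12  33] [495.8  45.8] [-0.898 -2.101  0.   ]
side blue [483  62  27  23 173] [497.9  76. ] [-0.653 -1.405  0.   ]
side blue [346  88  16  38 440] [352.4 107.4] [ 0.184 -0.907  0.   ]
side blue [503 157   9  13  45] [507.9 162.6] [-0.295 -0.352  0.   ]
side blue [ 164  182   40   38 1302] [183.9 200.9] [ 0.804 -0.058  0.   ]
side blue [259 252  34  40 831] [274.2 273.3] [0.51  0.277 0.   ]
side blue [316 268  22  26 394] [326.2 281.5] [0.384 0.303 0.   ]
side red [271 164  33  12 210] [285.7 168.8] [ 0.486 -0.284  0.   ]
side nut [259 182  11   6  52] [264.1 184.3] [ 0.557 -0.171  0.   ]
```

```bash
cat >> m.py <<'E'
def onzs(c,P,z): return np.array([onz(c,u,v,z)[:2] for u,v in P])
def tri(c1,p1,c2,p2):
    o1,d1=ray(c1,*p1);o2,d2=ray(c2,*p2);d1/=np.linalg.norm(d1);d2/=np.linalg.norm(d2)
    s=np.linalg.lstsq(np.stack([d1,-d2],1),o2-o1,rcond=None)[0]
    a,b=o1+s[0]*d1,o2+s[1]*d2; return (a+b)/2,np.linalg.norm(a-b)
E
python3 - <<'E'
from m import *
T,S=[pickle.load(open(n+'0.pkl','rb')) for n in('top','side')]
def get(c,k,uv): return min(comps(masks(c)[k]),key=lambda q:np.hypot(*(q[2]-uv)))
# nut
a,b=get(T,'nut',(272,200)),get(S,'nut',(264,184))
X,e=tri(T,a[2],S,b[2]);print('nut tri',X.round(4),e.round(4), 'top@.109',onz(T,*a[2],.109).round(4),'side@.109',onz(S,*b[2],.109).round(4))
# hub flange, tube rim
for c,uv,n in((T,(173,220),'top'),(S,(274,273),'side')):
    g=get(c,'blue',uv);P=contour(g[3])
    W=onzs(c,P,.010);cc=np.array([.507,.30]);o=np.array(ray(c,0,0)[0])[:2]
    away=(W.mean(0)-o);away/=np.linalg.norm(away)
    for it in range(4):
        sel=((W-cc)@away)< -.005   # flange near side
        cc,e=fitcirc(W[sel],.042)
    print(n,'flange',cc.round(4),e.round(4),sel.sum())
    W=onzs(c,P,.070)
    cc=W.mean(0)
    cc=W[np.argsort(W@away)[-20:]].mean(0)-away*.028
    for it in range(5):
        sel=(((W-cc)@away)> .008)&(np.abs(np.hypot(*(W-cc).T)-.028)<.008)
        cc,e=fitcirc(W[sel],.028)
    print(n,'toprim',cc.round(4),e.round(4),sel.sum())
# red plate
for c,uv,n in((T,(375,222),'top'),(S,(286,169),'side')):
    g=get(c,'red',uv);W=onzs(c,contour(g[3]),.008)
    r=cv2.minAreaRect((W*1000).astype(np.float32));print(n,'plate',r)
    print(np.round(cv2.approxPolyDP((W*1000).astype(np.float32),6,True)[:,0]).tolist())
E
```

```text
nut tri [0.546  0.0231 0.1092] 0.0011 top@.109 [0.5454 0.0231 0.109 ] side@.109 [0.5465 0.0227 0.109 ]
top flange [0.5076 0.3101] 0.0026 152
top toprim [0.506  0.3047] 0.0017 100
side flange [0.5082 0.3111] 0.0114 198
side toprim [0.5076 0.3101] 0.0009 91
top plate ((478.366943359375, -277.3937072753906), (110.26547241210938, 65.21397399902344), 27.627412796020508)
[[538.0, -276.0], [527.0, -264.0], [494.0, -281.0], [485.0, -274.0], [489.0, -259.0], [519.0, -243.0], [509.0, -226.0], [463.0, -249.0], [456.0, -269.0], [424.0, -291.0], [430.0, -297.0], [464.0, -285.0], [468.0, -299.0], [487.0, -309.0]]
side plate ((481.17083740234375, -275.2049560546875), (113.04000854492188, 74.439697265625), 29.294843673706055)
[[434.0, -302.0], [462.0, -286.0], [470.0, -301.0], [495.0, -309.0], [536.0, -284.0], [531.0, -256.0], [508.0, -272.0], [493.0, -266.0], [517.0, -245.0], [514.0, -220.0], [463.0, -243.0], [428.0, -281.0]]
```

Results:
- Hub axis at about (0.507, 0.310). The two views agree, apart from a loose fit on the top rim.
- Nut at (0.546, 0.023), z 0.109, which matches the given 0.102–0.112.
- Plate heading about 28°, at a point near (0.495, -0.268).

All are within reach. Moving towards the hub.

>>> drive_tool([
  {"slide": [0.58,-0.71,0],"delta_rot": [0,0,0],"hand": 1},
  {"slide": [0.58,-0.71,0],"delta_rot": [0,0,0],"hand": 1},
  {"slide": [0.58,-0.71,0],"delta_rot": [0,0,0],"hand": 1},
  {"slide": [0.58,-0.71,0],"delta_rot": [0,0,0],"hand": 1},
  {"slide": [0.58,-0.71,0],"delta_rot": [0,0,0],"hand": 1},
])

```text
time_s: 0.72
eef_pos: [0.2609, -0.3317, 0.1964]
eef_rot: [-0.0, 0.988, 0.156, 0.0]
wrist_force: [1.6, 0.4, 0.4]
opening: 0.997
```

>>> drive_tool([
  {"slide": [0.58,-0.71,0],"delta_rot": [0,0,0],"hand": 1},
  {"slide": [0.58,-0.71,0],"delta_rot": [0,0,0],"hand": 1},
  {"slide": [0.58,-0.71,0],"delta_rot": [0,0,0],"hand": 1},
  {"slide": [0.58,-0.71,0],"delta_rot": [0,0,0],"hand": 1},
  {"slide": [0.58,-0.71,0],"delta_rot": [0,0,0],"hand": 1},
])

```text
time_s: 1.35
eef_pos: [0.3439, -0.1183, 0.1967]
eef_rot: [0.0, 0.988, 0.156, 0.0]
wrist_force: [-0.1, -0.4, 0.5]
opening: 1.005
```

>>> drive_tool([
  {"slide": [0.58,-0.71,0],"delta_rot": [0,0,0],"hand": 1},
  {"slide": [0.58,-0.71,0],"delta_rot": [0,0,0],"hand": 1},
  {"slide": [0.58,-0.71,0],"delta_rot": [0,0,0],"hand": 1},
  {"slide": [0.58,-0.71,0],"delta_rot": [0,0,0],"hand": 1},
  {"slide": [0.58,-0.71,0],"delta_rot": [0,0,0],"hand": 1},
])

```text
time_s: 1.98
eef_pos: [0.427, 0.0955, 0.1966]
eef_rot: [0.0, 0.988, 0.156, -0.0]
wrist_force: [0.5, -1.1, -0.6]
opening: 0.998
```

>>> drive_tool([
  {"slide": [0.56,-0.71,0],"delta_rot": [0,0,0],"hand": 1},
  {"slide": [0.56,-0.71,0],"delta_rot": [0,0,0],"hand": 1},
  {"slide": [0.56,-0.71,0],"delta_rot": [0,0,0],"hand": 1},
  {"slide": [0.56,-0.71,0],"delta_rot": [0,0,0],"hand": 1},
  {"slide": [0,0,0],"delta_rot": [0,0,0],"hand": 1},
])

```text
time_s: 2.6
eef_pos: [0.4895, 0.2658, 0.196]
eef_rot: [-0.0, 0.987, 0.158, -0.001]
wrist_force: [-0.4, -1.2, -0.2]
opening: 1.002
```

```bash
cat > go.py <<'E'
import sys
from h import *
from scipy.spatial.transform import Rotation as Ro
o=ctrl.get_obs();w,x,y,z=o['eef_rot'];R=Ro.from_quat([x,y,z,w]).as_matrix()
t=np.array(list(map(float,sys.argv[1:4])))
print('pos',o['eef_pos'].round(4),'slide units',(R.T@(t-o['eef_pos'])/.05).round(3),'yaw tool x',np.degrees(np.arctan2(R[1,0],R[0,0])).round(2),'tilt z',R[:,2].round(3),'f',o['wrist_force'].round(1),'open',round(o['opening'],3),'q',o['q'].round(2),o['time_s'])
E
python3 go.py .507 .310 .2; python3 - <<'E'
from h import *
cam('top','top1.png');cam('side','side1.png')
E
```

```text
pos [0.4895 0.2658 0.196 ] slide units [ 0.608 -0.732 -0.081] yaw tool x 18.16 tilt z [-0.001  0.    -1.   ] f [-0.4 -1.2 -0.2] open 1.002 q [0.28 0.14 1.65 0.   1.35 1.54] 2.6
```

View pics/side1.png

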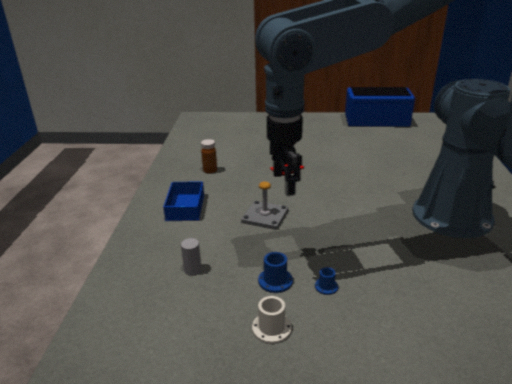

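View pics/top1.png

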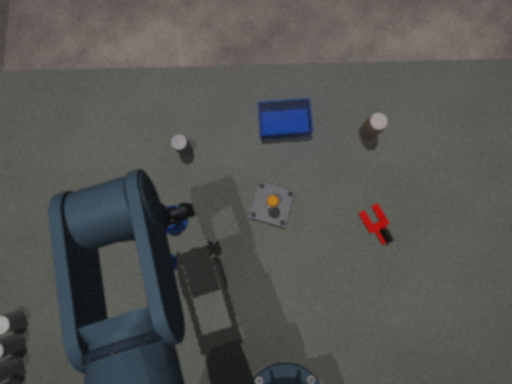

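The views agree and the gripper is near the hub. I'll finish the approach and descend partway.

>>> drive_tool([
  {"slide": [0.61,-0.73,0],"delta_rot": [0,0,0],"hand": 1},
  {"slide": [0,0,0.6],"delta_rot": [0,0,0],"hand": 1},
  {"slide": [0,0,0.6],"delta_rot": [0,0,0],"hand": 1},
  {"slide": [0,0,0.4],"delta_rot": [0,0,0],"hand": 1},
  {"slide": [0,0,0],"delta_rot": [0,0,0],"hand": 1},
])

```text
time_s: 3.32
eef_pos: [0.5058, 0.3058, 0.115]
eef_rot: [0.001, 0.988, 0.156, -0.002]
wrist_force: [0.5, -0.1, -0.0]
opening: 0.996
```

```bash
python3 go.py .507 .310 .037; python3 - <<'E'
from h import *
c=cam('side');im=cv2.resize(c['frame'][170:320,210:350,::-1],None,fx=4,fy=4,interpolation=cv2.INTER_CUBIC);cv2.imwrite('pics/s2.png',im)
E
```

```text
pos [0.5058 0.3058 0.115 ] slide units [ 0.056 -0.072  1.56 ] yaw tool x 17.9 tilt z [-0.004 -0.002 -1.   ] f [ 0.5 -0.1 -0. ] open 0.996 q [ 0.34  0.3   1.63 -0.    1.21  1.6 ] 3.325
```

View pics/s2.png

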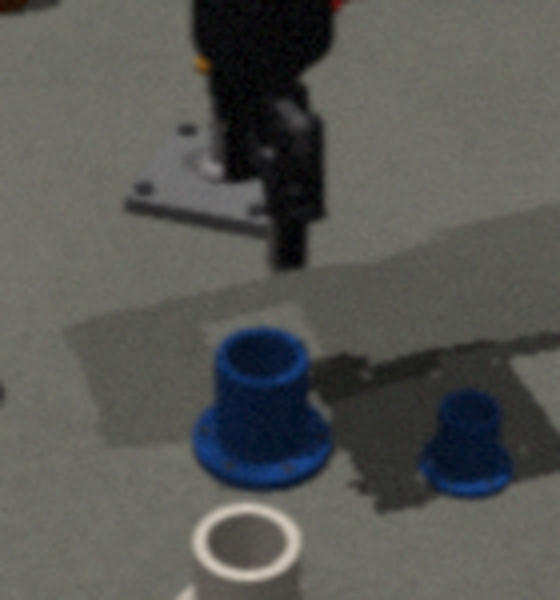

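```bash
python3 - <<'E'
from m import *
S=pickle.load(open('side0.pkl','rb'))
for z in(.1,.115,.128): print(proj(S,[.5058-.014,.3058+.045,z]).round(1))
print(proj(S,[.507,.31,.07]).round(1))
E
```

```text
[281.5 260.3]
[281.5 255. ]
[281.6 250.3]
[275.1 259.3]
```

>>> drive_tool([
  {"slide": [0.06,-0.07,0.1],"delta_rot": [0,0,0],"hand": 1},
  {"slide": [0,0,0.5],"delta_rot": [0,0,0],"hand": 1},
  {"slide": [0,0,0.5],"delta_rot": [0,0,0],"hand": 1},
  {"slide": [0,0,0.45],"delta_rot": [0,0,0],"hand": 1},
  {"slide": [0,0,0],"delta_rot": [0,0,0],"hand": 1},
])

```text
time_s: 4.0
eef_pos: [0.5082, 0.3115, 0.0383]
eef_rot: [0.0, 0.988, 0.156, -0.001]
wrist_force: [0.1, -0.2, 0.2]
opening: 0.999
```

```bash
python3 go.py .507 .310 .037; python3 - <<'E'
from h import *
c=cam('side');im=cv2.resize(c['frame'][170:320,210:350,::-1],None,fx=4,fy=4,interpolation=cv2.INTER_CUBIC);cv2.imwrite('pics/s3.png',im)
E
```

```text
pos [0.5082 0.3115 0.0383] slide units [-0.032  0.022  0.026] yaw tool x 17.97 tilt z [-0.002 -0.001 -1.   ] f [ 0.1 -0.2  0.2] open 0.999 q [0.35 0.41 1.66 0.   1.07 1.61] 4.0
```

View pics/s3.png

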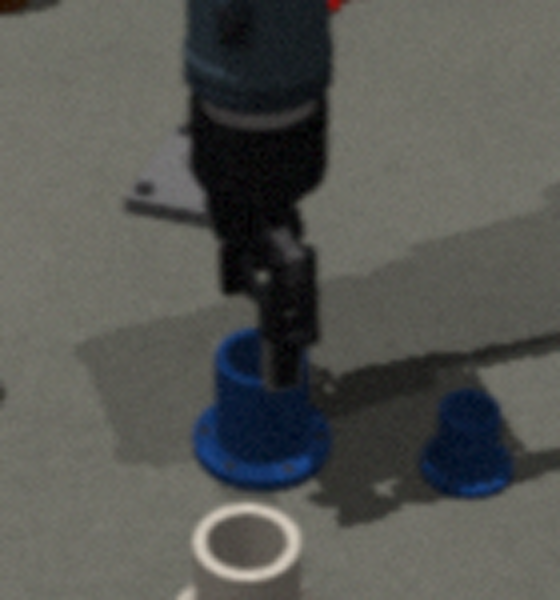

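The fingers straddle the tube (near finger at crop pixel 285,370). Closing.

>>> drive_tool([
  {"slide": [0,0,0],"delta_rot": [0,0,0],"hand": 0},
  {"slide": [0,0,0],"delta_rot": [0,0,0],"hand": 0},
  {"slide": [0,0,0],"delta_rot": [0,0,0],"hand": 0},
  {"slide": [0,0,0],"delta_rot": [0,0,0],"hand": 0},
  {"slide": [0,0,0],"delta_rot": [0,0,0],"hand": 0},
])

```text
time_s: 4.68
eef_pos: [0.5091, 0.3119, 0.0393]
eef_rot: [0.0, 0.988, 0.156, 0.0]
wrist_force: [0.6, 0.3, 0.4]
opening: -0.001
```

>>> drive_tool([
  {"slide": [0,0,0],"delta_rot": [0,0,0],"hand": 0},
  {"slide": [0,0,-0.2],"delta_rot": [0,0,0],"hand": 0},
  {"slide": [0,0,-0.4],"delta_rot": [0,0,0],"hand": 0},
  {"slide": [0,0,-0.4],"delta_rot": [0,0,0],"hand": 0},
  {"slide": [0,0,-0.2],"delta_rot": [0,0,0],"hand": 0},
])

```text
time_s: 5.3
eef_pos: [0.5104, 0.3124, 0.1022]
eef_rot: [-0.0, 0.988, 0.156, 0.002]
wrist_force: [0.8, -0.5, 0.9]
opening: -0.002
```

```bash
python3 go.py .546 .023 .175; python3 - <<'E'
from h import *
c=cam('side');im=cv2.resize(c['frame'][170:320,210:350,::-1],None,fx=4,fy=4,interpolation=cv2.INTER_CUBIC);cv2.imwrite('pics/s4.png',im)
E
```

```text
pos [0.5104 0.3124 0.1022] slide units [-1.105  5.724 -1.462] yaw tool x 17.98 tilt z [ 0.004  0.001 -1.   ] f [ 0.8 -0.5  0.9] open -0.002 q [0.35 0.33 1.63 0.   1.18 1.61] 5.3
```

View pics/s4.png

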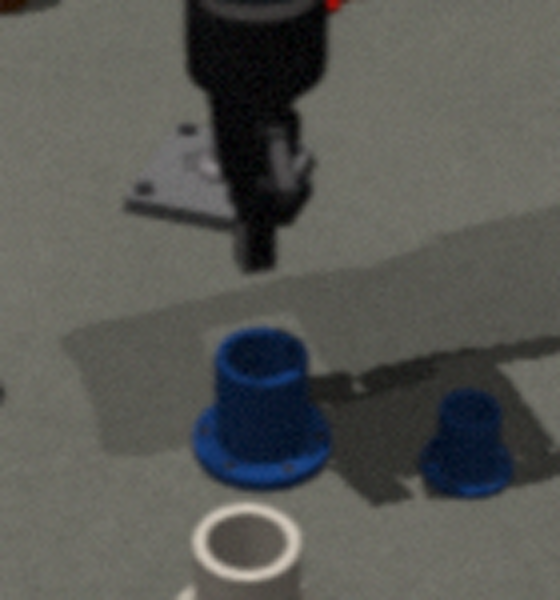

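The fingers shut on nothing (opening 0) and the hub hasn't moved, so the tip isn't where I assumed. I'll triangulate the real fingertip.

```bash
python3 - <<'E'
from m import *
S=cam('side','s5.png');T=cam('top','t5.png')
print(ctrl.get_obs()['eef_pos'])
for z in(.102,.115,.13):print(z,proj(S,[.5104,.3124,z]).round(1),proj(T,[.5104,.3124,z]).round(1))
print('z.038 near finger',[proj(S,[.508-.014,.3115+.043,z]).round(1) for z in (.025,.038,.05,.07)])
f=lambda im,x,y,w,h,k:cv2.resize(im[y:y+h,x:x+w,::-1],None,fx=k,fy=k,interpolation=cv2.INTER_CUBIC)
cv2.imwrite('pics/t5c.png',f(T['frame'],110,170,130,110,5));cv2.imwrite('pics/s5c.png',f(S['frame'],240,190,80,110,5))
E
```

```text
[0.50964309 0.31205301 0.10032997]
0.102 [273.7 248.9] [162.  216.4]
0.115 [273.7 244.3] [160.7 216.1]
0.13 [273.7 239. ] [159.  215.8]
z.038 near finger [array([280.2, 286.9]), array([280.3, 282.6]), array([280.3, 278.6]), array([280.4, 271.8])]
```

View pics/t5c.png

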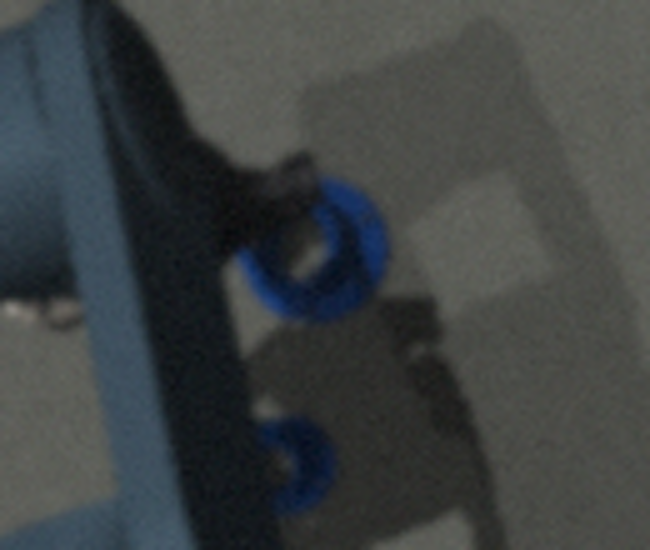

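View pics/s5c.png

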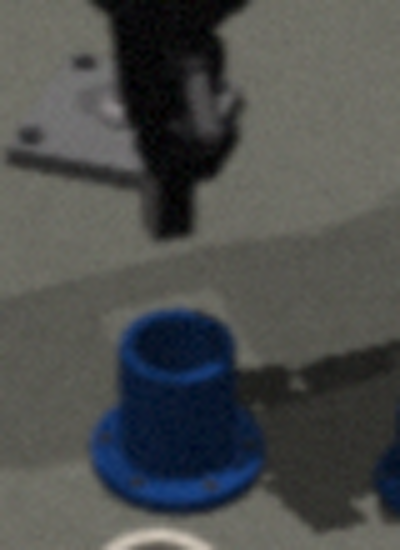

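```bash
python3 - <<'E'
from m import *
T,S=[pickle.load(open(n+'0.pkl','rb')) for n in('top','side')]
for ut in((172,204),(168,208),(170,205)):
    print(tri(T,ut,S,(274,237)))
for z in (.08,.1,.12): print(z,onz(S,274,237.,z),onz(T,171,204,z))
# start pose check: shadow? fingertips at start
print(proj(T,[.178,-.547,.197]),proj(S,[.178,-.547,.197]))
# base of robot
print(proj(S,[0,0,0]))
E
```

```text
(array([0.52560344, 0.28323335, 0.11625211]), np.float64(0.030353555305400803))
(array([0.5202155 , 0.29196232, 0.12185296]), np.float64(0.020021840779400186))
(array([0.52417629, 0.28761583, 0.1192264 ]), np.float64(0.02773880569292193))
0.08 [0.5119344  0.23536971 0.08      ] [0.54432079 0.29449432 0.08      ]
0.1 [0.51110832 0.26304444 0.1       ] [0.54243384 0.28961183 0.1       ]
0.12 [0.51028224 0.29071916 0.12      ] [0.54054689 0.28472933 0.12      ]
[534.6268811 354.5503696] [369.66527375  90.52711274]
[451.93675218 215.72684355]
```

View pics/t5.png

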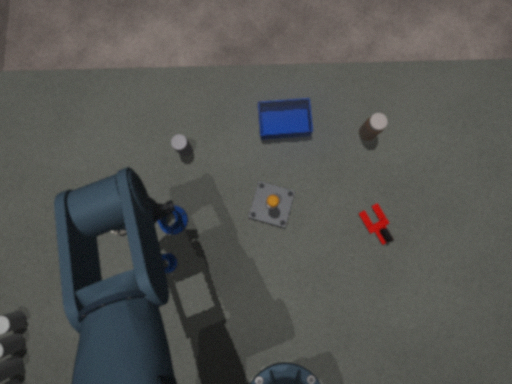

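View pics/s5.png

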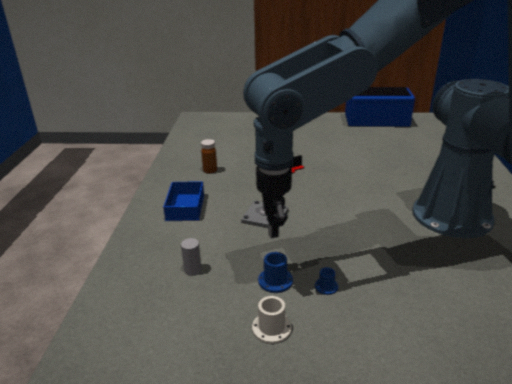

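The tip's column in the side view matches (274). Its row fits a tip about 34 mm higher than reported. A pure y error would have made the fingers strike the tube on the way down, and no force was felt. So the fingers closed just above the rim. I'll open and go lower, which is safe under either explanation.

>>> drive_tool([
  {"slide": [-0.04,0.03,0],"delta_rot": [0,0,0],"hand": 1},
  {"slide": [0,0,0],"delta_rot": [0,0,0],"hand": 1},
  {"slide": [0,0,0],"delta_rot": [0,0,0],"hand": 1},
  {"slide": [0,0,0],"delta_rot": [0,0,0],"hand": 1},
  {"slide": [0,0,0],"delta_rot": [0,0,0],"hand": 1},
])

```text
time_s: 6.08
eef_pos: [0.5077, 0.3098, 0.0992]
eef_rot: [-0.0, 0.988, 0.156, -0.0]
wrist_force: [0.5, 0.5, -1.1]
opening: 1.001
```

>>> drive_tool([
  {"slide": [0,0,0.4],"delta_rot": [0,0,0],"hand": 1},
  {"slide": [0,0,0.4],"delta_rot": [0,0,0],"hand": 1},
  {"slide": [0,0,0.3],"delta_rot": [0,0,0],"hand": 1},
  {"slide": [0,0,0.2],"delta_rot": [0,0,0],"hand": 1},
  {"slide": [0,0,0.1],"delta_rot": [0,0,0],"hand": 1},
])

```text
time_s: 6.7
eef_pos: [0.5073, 0.3097, 0.0283]
eef_rot: [0.0, 0.988, 0.156, -0.001]
wrist_force: [0.4, -0.5, 0.3]
opening: 1.002
```

```bash
python3 go.py .507 .310 .010; python3 - <<'E'
from h import *
f=lambda im,x,y,w,h,k:cv2.resize(im[y:y+h,x:x+w,::-1],None,fx=k,fy=k,interpolation=cv2.INTER_CUBIC)
S=cam('side');T=cam('top')
a=f(S['frame'],235,190,80,110,5);b=f(T['frame'],130,180,76,110,5)
cv2.imwrite('pics/s6.png',np.hstack([a,b]))
E
```

```text
pos [0.5073 0.3097 0.0283] slide units [-0.004 -0.008  0.367] yaw tool x 17.98 tilt z [-0.001 -0.    -1.   ] f [ 0.4 -0.5  0.3] open 1.002 q [0.35 0.42 1.67 0.   1.05 1.61] 6.7
```

View pics/s6.png

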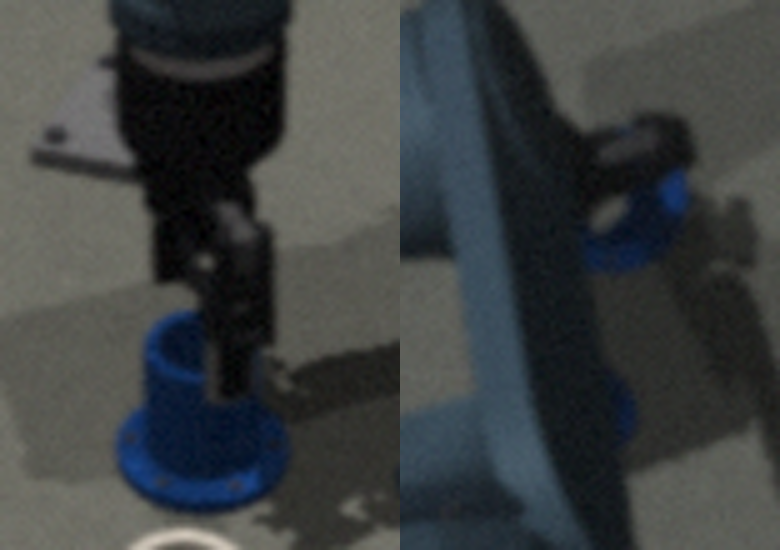

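```bash
python3 - <<'E'
from m import *
S=pickle.load(open('side0.pkl','rb'))
for d in(.036,.045,.055):
  for z in(.03,.05,.07,.09): print(d,z,'near',proj(S,[.507-.309*d,.31+.951*d,z]).round(1),'far',proj(S,[.507+.309*d,.31-.951*d,z]).round(1))
E
```

```text
0.036 0.03 near [279.5 282.3] far [271.  263.3]
0.036 0.05 near [279.6 275.6] far [270.9 256.8]
0.036 0.07 near [279.6 268.8] far [270.9 250.2]
0.036 0.09 near [279.7 261.9] far [270.9 243.5]
0.045 0.03 near [280.6 284.8] far [270. 261.]
0.045 0.05 near [280.7 278.1] far [269.9 254.6]
0.045 0.07 near [280.8 271.3] far [269.9 248. ]
0.045 0.09 near [280.8 264.4] far [269.9 241.3]
0.055 0.03 near [281.9 287.7] far [268.9 258.6]
0.055 0.05 near [282. 281.] far [268.8 252.1]
0.055 0.07 near [282.1 274.1] far [268.8 245.6]
0.055 0.09 near [282.2 267.2] far [268.7 239. ]
```

Both fingers' image rows put the open tips at z≈0.073 and centred on the hub in y. So the reported z reads about 33 mm low. Going down 27 mm more in small rows.

>>> drive_tool([
  {"slide": [0,0,0.2],"delta_rot": [0,0,0],"hand": 1},
  {"slide": [0,0,0.2],"delta_rot": [0,0,0],"hand": 1},
  {"slide": [0,0,0.1],"delta_rot": [0,0,0],"hand": 1},
  {"slide": [0,0,0.04],"delta_rot": [0,0,0],"hand": 1},
  {"slide": [0,0,0],"delta_rot": [0,0,0],"hand": 1},
])

```text
time_s: 7.42
eef_pos: [0.5077, 0.3098, 0.0022]
eef_rot: [0.0, 0.988, 0.156, -0.0]
wrist_force: [-0.3, -0.7, 0.6]
opening: 0.999
```

```bash
python3 go.py .507 .310 .00; python3 - <<'E'
from h import *
f=lambda im,x,y,w,h,k:cv2.resize(im[y:y+h,x:x+w,::-1],None,fx=k,fy=k,interpolation=cv2.INTER_CUBIC)
S=cam('side')
a=f(S['frame'],235,190,80,110,5)
cv2.imwrite('pics/s7.png',a)
E
```

```text
pos [0.5077 0.3098 0.0022] slide units [-0.011 -0.008  0.044] yaw tool x 17.98 tilt z [-0. -0. -1.] f [-0.3 -0.7  0.6] open 0.999 q [ 0.35  0.46  1.68 -0.    1.    1.61] 7.425
```

View pics/s7.png

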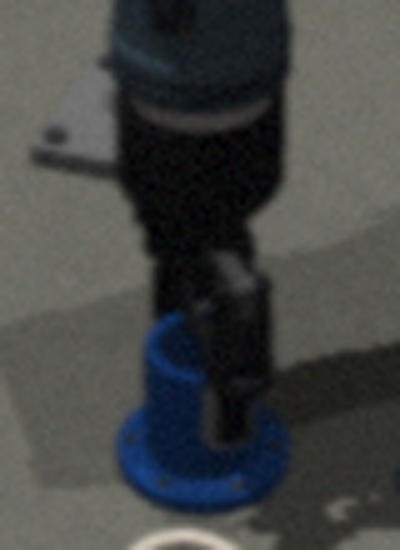

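The near tip is at row 279, so z≈0.047 as planned, and the far finger is behind the tube. Closing, then a small lift.

>>> drive_tool([
  {"slide": [0,0,0],"delta_rot": [0,0,0],"hand": 0},
  {"slide": [0,0,0],"delta_rot": [0,0,0],"hand": 0},
  {"slide": [0,0,0],"delta_rot": [0,0,0],"hand": 0},
  {"slide": [0,0,0],"delta_rot": [0,0,0],"hand": 0},
  {"slide": [0,0,0],"delta_rot": [0,0,0],"hand": 0},
])

```text
time_s: 8.1
eef_pos: [0.5084, 0.3099, 0.0032]
eef_rot: [0.0, 0.988, 0.156, 0.001]
wrist_force: [-0.4, -0.8, 5.8]
opening: 0.642
```

>>> drive_tool([
  {"slide": [0,0,-0.1],"delta_rot": [0,0,0],"hand": 0},
  {"slide": [0,0,-0.2],"delta_rot": [0,0,0],"hand": 0},
  {"slide": [0,0,-0.4],"delta_rot": [0,0,0],"hand": 0},
  {"slide": [0,0,-0.4],"delta_rot": [0,0,0],"hand": 0},
  {"slide": [0,0,-0.4],"delta_rot": [0,0,0],"hand": 0},
])

```text
time_s: 8.72
eef_pos: [0.5081, 0.31, 0.0794]
eef_rot: [-0.0, 0.988, 0.156, 0.001]
wrist_force: [-0.6, 0.2, -3.5]
opening: 0.637
```

```bash
python3 go.py .546 .023 .15; python3 - <<'E'
from h import *
f=lambda im,x,y,w,h,k:cv2.resize(im[y:y+h,x:x+w,::-1],None,fx=k,fy=k,interpolation=cv2.INTER_CUBIC)
S=cam('side')
a=f(S['frame'],235,190,80,110,5)
cv2.imwrite('pics/s8.png',a)
E
```

```text
pos [0.5081 0.31   0.0794] slide units [-1.049  5.694 -1.413] yaw tool x 17.98 tilt z [ 0.001  0.001 -1.   ] f [-0.6  0.2 -3.5] open 0.637 q [0.35 0.35 1.65 0.   1.14 1.61] 8.725
```

View pics/s8.png

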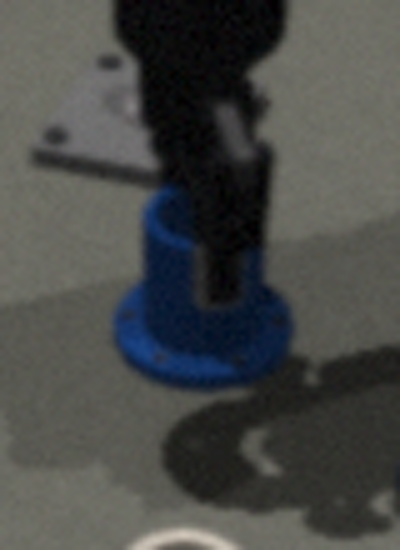

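Held: opening 0.64 ≈ 54 mm, and lifted 76 mm. Raising it further and carrying it to the fixture.

>>> drive_tool([
  {"slide": [0,0,-0.5],"delta_rot": [0,0,0],"hand": 0},
  {"slide": [0,0,-0.5],"delta_rot": [0,0,0],"hand": 0},
  {"slide": [-0.05,0.3,-0.3],"delta_rot": [0,0,0],"hand": 0},
  {"slide": [-0.1,0.6,0],"delta_rot": [0,0,0],"hand": 0},
  {"slide": [-0.1,0.6,0],"delta_rot": [0,0,0],"hand": 0},
])

```text
time_s: 9.4
eef_pos: [0.5189, 0.233, 0.1425]
eef_rot: [0.0, 0.988, 0.156, 0.0]
wrist_force: [0.5, 0.5, -1.9]
opening: 0.642
```

>>> drive_tool([
  {"slide": [-0.1,0.6,0],"delta_rot": [0,0,0],"hand": 0},
  {"slide": [-0.1,0.6,0],"delta_rot": [0,0,0],"hand": 0},
  {"slide": [-0.1,0.5,0],"delta_rot": [0,0,0],"hand": 0},
  {"slide": [-0.1,0.3,0],"delta_rot": [0,0,0],"hand": 0},
  {"slide": [0,0,0],"delta_rot": [0,0,0],"hand": 0},
])

```text
time_s: 10.02
eef_pos: [0.5306, 0.1322, 0.1422]
eef_rot: [-0.0, 0.988, 0.155, -0.0]
wrist_force: [-0.3, 0.4, -2.8]
opening: 0.639
```

```bash
python3 go.py .547 .023 .145; python3 - <<'E'
from h import *
f=lambda im,x,y,w,h,k:cv2.resize(im[y:y+h,x:x+w,::-1],None,fx=k,fy=k,interpolation=cv2.INTER_CUBIC)
S=cam('side','s9.png');T=cam('top','t9.png')
E
```

```text
pos [0.5306 0.1322 0.1422] slide units [-0.358  2.18  -0.056] yaw tool x 17.87 tilt z [-0. -0. -1.] f [-0.3  0.4 -2.8] open 0.639 q [0.03 0.17 1.73 0.   1.24 1.29] 10.025
```

View pics/s9.png

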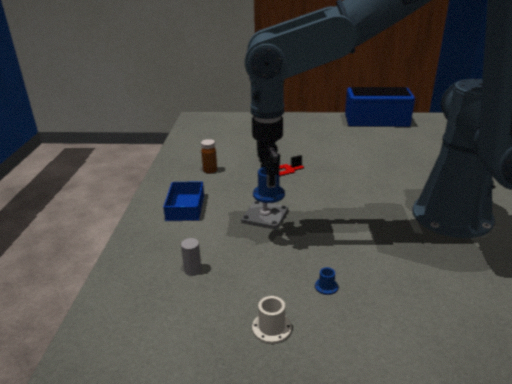

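View pics/t9.png

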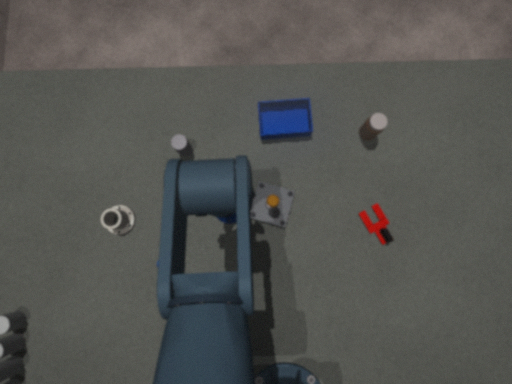

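I'm short by 109 mm because my row sums were low. While the hub is in clear view, I'll check where it sits relative to the TCP using the flange in the side image.

```bash
cat > hubm.py <<'E'
from m import *
def hubside(c,zb):
    # nearest blue comps; lower rim of the flange silhouette: bottom edge zb .. top edge
    M=masks(c)['blue']
    best=[q for q in comps(M,60) if 215<q[2][0]<330 and 140<q[2][1]<330]
    m=np.zeros_like(M)
    for q in best: m|=q[3]
    P=contour(m)
    W=onzs(c,P,zb)
    # rows: near-side (max y) arc of bottom edge
    o=ray(c,0,0)[0][:2]
    ymax=W[:,1].max(); xm=W[W[:,1]>ymax-.006].mean(0); cc=xm-[0,.042]
    for it in range(5):
        d=W-cc; a=np.degrees(np.arctan2(d[:,0],d[:,1]))
        sel=(np.abs(a)<55)&(np.abs(np.hypot(*d.T)-.042)<.008)
        cc,e=fitcirc(W[sel],.042)
    return cc,e,sel.sum(),[q[1].tolist() for q in best]
E
python3 - <<'E'
from hubm import *
S0=pickle.load(open('side0.pkl','rb'))
# restrict initial frame to big hub
c=dict(S0);f=c['frame'].copy();f[:,:250]=0;f[:,300:]=0;c['frame']=f
print('bench hub',hubside(c,0.0))
S=cam('side');p=ctrl.get_obs()['eef_pos'];print(p)
f=S['frame'].copy();f[:,:240]=0;S['frame']=f
for z in(.135,.139,.143):print(z,hubside(S,z))
E
```

```text
bench hub (array([0.50732359, 0.30085131]), np.float64(0.00047681261578587673), np.int64(114), [[259, 252, 34, 40, 831]])
[0.53061651 0.13395136 0.14231954]
0.135 (array([0.53115475, 0.11669056]), np.float64(0.001083219377301874), np.int64(104), [[254, 167, 30, 36, 406], [316, 268, 22, 26, 411]])
0.139 (array([0.53085295, 0.12318023]), np.float64(0.001084287633619112), np.int64(104), [[254, 167, 30, 36, 406], [316, 268, 22, 26, 411]])
0.143 (array([0.53053673, 0.12965409]), np.float64(0.0010855410601222466), np.int64(106), [[254, 167, 30, 36, 406], [316, 268, 22, 26, 411]])
```

The hub sits within about 1.5 mm of the TCP in x and y, consistent with the bench reading. Moving above the nut.

>>> drive_tool([
  {"slide": [-0.08,0.5,0],"delta_rot": [0,0,0],"hand": 0},
  {"slide": [-0.1,0.6,0],"delta_rot": [0,0,0],"hand": 0},
  {"slide": [-0.1,0.6,0],"delta_rot": [0,0,0],"hand": 0},
  {"slide": [-0.08,0.48,0],"delta_rot": [0,0,0],"hand": 0},
  {"slide": [0,0,0],"delta_rot": [0,0,0],"hand": 0},
])

```text
time_s: 10.8
eef_pos: [0.5476, 0.0236, 0.1423]
eef_rot: [0.0, 0.988, 0.156, 0.0]
wrist_force: [-0.1, 1.0, -3.0]
opening: 0.645
```

```bash
python3 go.py .5465 .0235 .142; python3 - <<'E'
from hubm import *
S=cam('side','s10.png');f=S['frame'].copy();cv2.imwrite('pics/s10c.png',cv2.resize(f[130:250,210:330,::-1],None,fx=5,fy=5,interpolation=cv2.INTER_CUBIC))
f[:,:230]=0;f[:,310:]=0;S['frame']=f
print(hubside(S,.139)); print(ctrl.get_obs()['eef_pos'])
E
```

```text
pos [0.5476 0.0236 0.1423] slide units [-0.022 -0.004  0.006] yaw tool x 17.92 tilt z [ 0. -0. -1.] f [-0.1  1.  -3. ] open 0.645 q [-0.17  0.18  1.73  0.    1.24  1.08] 10.8
(array([0.54655463, 0.01223285]), np.float64(0.0011086879469662482), np.int64(93), [[250, 149, 26, 32, 314]])
[0.54731085 0.02460565 0.14221401]
```

View pics/s10c.png

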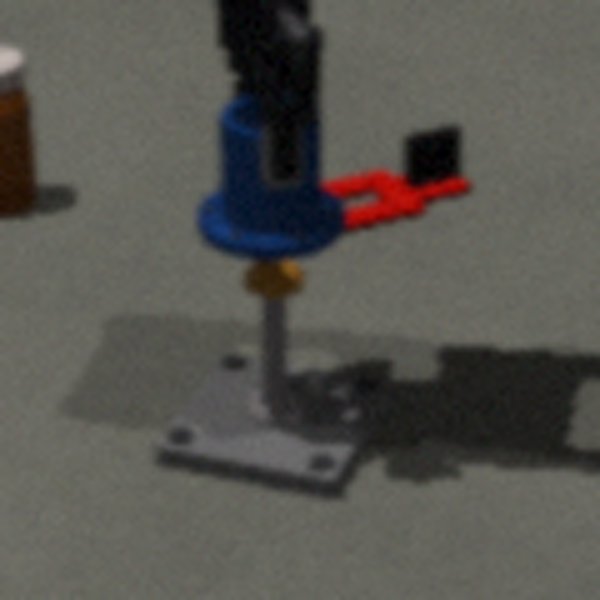

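The flange is centred on the nut within about 1.5 mm in x, and y agrees with the TCP. Lowering slowly with force checks.

>>> drive_tool([
  {"slide": [-0.01,0,0.2],"delta_rot": [0,0,0],"hand": 0},
  {"slide": [0,0,0.2],"delta_rot": [0,0,0],"hand": 0},
  {"slide": [0,0,0.15],"delta_rot": [0,0,0],"hand": 0},
  {"slide": [0,0,0.1],"delta_rot": [0,0,0],"hand": 0},
  {"slide": [0,0,0.1],"delta_rot": [0,0,0],"hand": 0},
])

```text
time_s: 11.48
eef_pos: [0.5469, 0.024, 0.1045]
eef_rot: [0.0, 0.988, 0.156, 0.0]
wrist_force: [-1.0, 0.4, -2.7]
opening: 0.641
```

```bash
python3 go.py .5465 .0235 .018; python3 - <<'E'
from hubm import *
S=cam('side');f=S['frame'];cv2.imwrite('pics/s11c.png',cv2.resize(f[130:250,210:330,::-1],None,fx=5,fy=5,interpolation=cv2.INTER_CUBIC))
E
```

```text
pos [0.5469 0.024  0.1045] slide units [-0.01   0.007  1.729] yaw tool x 17.98 tilt z [ 0. -0. -1.] f [-1.   0.4 -2.7] open 0.641 q [-0.17  0.22  1.76 -0.    1.16  1.08] 11.475
```

View pics/s11c.png

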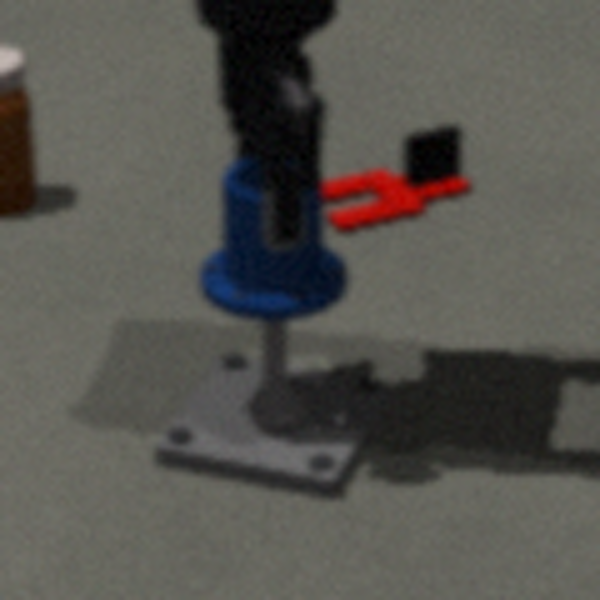

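The nut has entered the bore with no contact force. Continuing.

>>> drive_tool([
  {"slide": [0,0,0.3],"delta_rot": [0,0,0],"hand": 0},
  {"slide": [0,0,0.35],"delta_rot": [0,0,0],"hand": 0},
  {"slide": [0,0,0.35],"delta_rot": [0,0,0],"hand": 0},
  {"slide": [0,0,0.2],"delta_rot": [0,0,0],"hand": 0},
  {"slide": [0,0,0.1],"delta_rot": [0,0,0],"hand": 0},
])

```text
time_s: 12.15
eef_pos: [0.5463, 0.024, 0.0387]
eef_rot: [-0.0, 0.988, 0.156, -0.001]
wrist_force: [0.8, -0.5, -3.2]
opening: 0.643
```

>>> drive_tool([
  {"slide": [0,0,0.1],"delta_rot": [0,0,0],"hand": 0},
  {"slide": [0,0,0.1],"delta_rot": [0,0,0],"hand": 0},
  {"slide": [0,0,0.1],"delta_rot": [0,0,0],"hand": 0},
  {"slide": [0,0,0.05],"delta_rot": [0,0,0],"hand": 0},
  {"slide": [0,0,0.03],"delta_rot": [0,0,0],"hand": 0},
])

```text
time_s: 12.78
eef_pos: [0.5468, 0.024, 0.0207]
eef_rot: [-0.0, 0.988, 0.156, 0.0]
wrist_force: [0.5, -0.7, -3.5]
opening: 0.645
```

```bash
python3 go.py .5465 .0235 .018; python3 - <<'E'
from hubm import *
S=cam('side');f=S['frame'];cv2.imwrite('pics/s12c.png',cv2.resize(f[130:250,210:330,::-1],None,fx=5,fy=5,interpolation=cv2.INTER_CUBIC))
E
```

```text
pos [0.5468 0.024  0.0207] slide units [-0.009  0.007  0.054] yaw tool x 17.98 tilt z [ 0.  0. -1.] f [ 0.5 -0.7 -3.5] open 0.645 q [-0.17  0.35  1.8   0.    1.    1.08] 12.775
```

View pics/s12c.png

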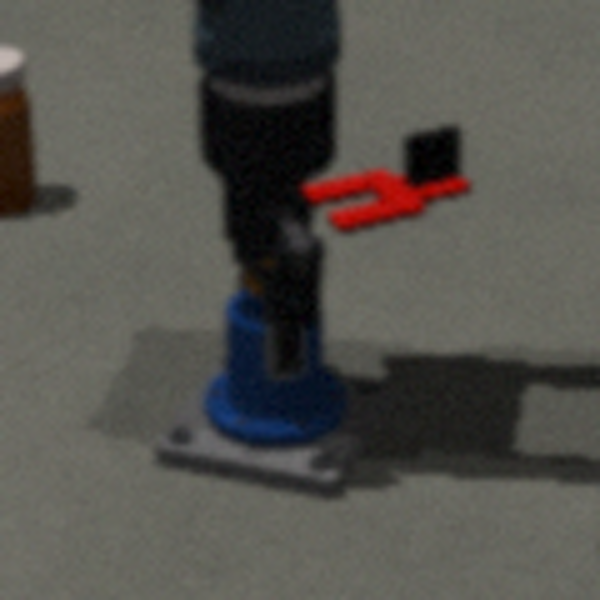

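Nearly down; the nut shows above the rim. Lowering in about 1 mm rows until contact.

>>> drive_tool([
  {"slide": [0,0,0.02],"delta_rot": [0,0,0],"hand": 0},
  {"slide": [0,0,0.02],"delta_rot": [0,0,0],"hand": 0},
  {"slide": [0,0,0.02],"delta_rot": [0,0,0],"hand": 0},
  {"slide": [0,0,0],"delta_rot": [0,0,0],"hand": 0},
  {"slide": [0,0,0],"delta_rot": [0,0,0],"hand": 0},
])

```text
time_s: 13.45
eef_pos: [0.5469, 0.024, 0.0182]
eef_rot: [0.0, 0.988, 0.156, 0.0]
wrist_force: [-3.5, 0.4, 5.5]
opening: 0.643
```

Contact force appeared at z 0.0182, and seated is predicted at 0.0182. Releasing.

>>> drive_tool([
  {"slide": [0,0,0],"delta_rot": [0,0,0],"hand": 1},
  {"slide": [0,0,0],"delta_rot": [0,0,0],"hand": 1},
  {"slide": [0,0,0],"delta_rot": [0,0,0],"hand": 1},
  {"slide": [0,0,-0.1],"delta_rot": [0,0,0],"hand": 1},
  {"slide": [0,0,-0.3],"delta_rot": [0,0,0],"hand": 1},
])

```text
time_s: 14.08
eef_pos: [0.5461, 0.024, 0.0378]
eef_rot: [-0.0, 0.988, 0.156, -0.001]
wrist_force: [-0.7, 0.4, 0.1]
opening: 0.998
```

>>> drive_tool([
  {"slide": [0,0,-0.5],"delta_rot": [0,0,0],"hand": 1},
  {"slide": [0,0,-0.7],"delta_rot": [0,0,0],"hand": 1},
  {"slide": [0,0,-0.7],"delta_rot": [0,0,0],"hand": 1},
  {"slide": [0,0,-0.5],"delta_rot": [0,0,0],"hand": 1},
  {"slide": [-0.3,0.7,0],"delta_rot": [0,0,0.05],"hand": 1},
])

```text
time_s: 14.7
eef_pos: [0.5456, -0.0131, 0.1621]
eef_rot: [0.001, 0.997, 0.078, 0.003]
wrist_force: [-0.2, 0.3, -0.2]
opening: 1.001
```

```bash
python3 go.py .45 -.292 .145; python3 - <<'E'
from hubm import *
S=cam('side','s13.png');f=S['frame'];cv2.imwrite('pics/s13c.png',cv2.resize(f[130:250,210:330,::-1],None,fx=5,fy=5,interpolation=cv2.INTER_CUBIC))
T=cam('top','t13.png');pickle.dump(S,open('s13.pkl','wb'));pickle.dump(T,open('t13.pkl','wb'))
for n in('s13.pkl','t13.pkl'):
  c=pickle.load(open(n,'rb'));M=masks(c)['red']
  q=max(comps(M),key=lambda q:q[1][4]);W=onzs(c,contour(q[3]),.008);print(n,q[1],cv2.minAreaRect((W*1000).astype(np.float32)))
  print(np.round(cv2.approxPolyDP((W*1000).astype(np.float32),6,True)[:,0]).tolist())
cv2.imwrite('pics/t13c.png',cv2.resize(T['frame'][190:260,340:410,::-1],None,fx=8,fy=8,interpolation=cv2.INTER_CUBIC))
E
```

```text
pos [ 0.5456 -0.0131  0.1621] slide units [-2.762  5.209  0.334] yaw tool x 8.98 tilt z [ 0.007 -0.001 -1.   ] f [-0.2  0.3 -0.2] open 1.001 q [-0.24  0.14  1.72  0.    1.27  1.17] 14.7
s13.pkl [271 164  33  12 210] ((480.00689697265625, -274.2942810058594), (112.3506851196289, 74.59541320800781), 27.504131317138672)
[[434.0, -302.0], [462.0, -286.0], [470.0, -301.0], [495.0, -309.0], [536.0, -284.0], [531.0, -256.0], [508.0, -272.0], [493.0, -266.0], [519.0, -245.0], [514.0, -220.0], [463.0, -243.0], [428.0, -281.0]]
t13.pkl [359 204  30  40 497] ((478.9338073730469, -277.0970153808594), (108.98585510253906, 65.21397399902344), 27.627408981323242)
[[538.0, -276.0], [527.0, -264.0], [491.0, -281.0], [482.0, -268.0], [518.0, -244.0], [509.0, -226.0], [463.0, -249.0], [456.0, -269.0], [425.0, -291.0], [433.0, -297.0], [462.0, -285.0], [487.0, -309.0]]
```

View pics/s13c.png

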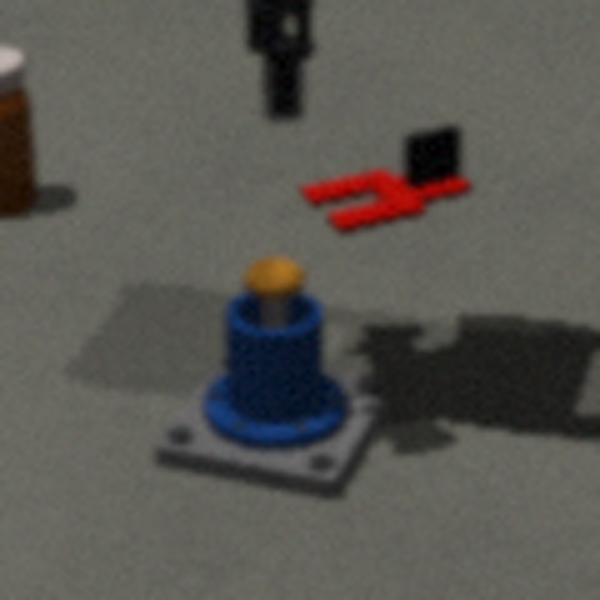

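View pics/t13c.png

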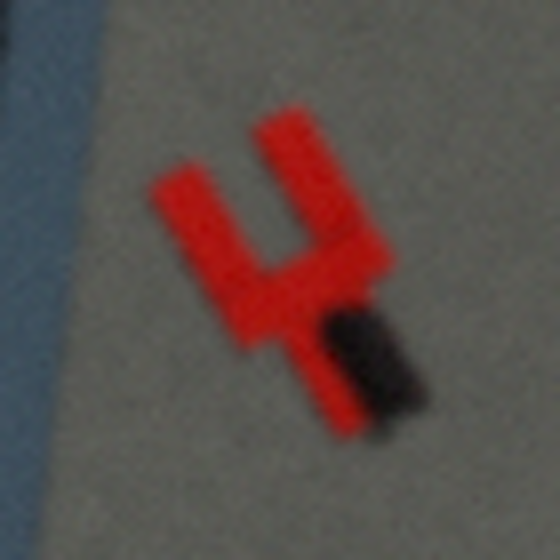

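The hub is seated flat with the nut clear above it. Next, the fin from its black blob.

```bash
python3 - <<'E'
from m import *
T=pickle.load(open('t13.pkl','rb'));S=pickle.load(open('s13.pkl','rb'))
for c,x0,y0,x1,y1,n in((T,374,222,398,250,'top'),(S,283,150,310,172,'side')):
    H=hsv(c);m=np.zeros(H.shape[:2],bool);v=H[...,2];m[y0:y1,x0:x1]=(v<50)[y0:y1,x0:x1]
    q=max(comps(m),key=lambda q:q[1][4]);print(n,q[1],q[2])
    P=contour(q[3])
    if n=='top':
        for z in(.045,):
            W=onzs(c,P,z);r=cv2.minAreaRect((W*1000).astype(np.float32));print(z,r)
    X=q[2] if n=='top' else None
    if n=='top':pt=q[2]
    else: print(tri(T,pt,c,q[2]),onz(c,*q[2],.027),onz(T,*pt,.03))
    
p=[ (T,'t')]
d=np.array([np.cos(np.radians(28.3)),np.sin(np.radians(28.3))]);h=np.array([.4495,-.2925]);nn=np.array([-d[1],d[0]])
print('pred fin top corners px',[proj(T,[*(h+a*.02*d+b*.006*nn),.045]).round(1).tolist() for a in(-1,1) for b in(-1,1)])
E
```

```text
top [381 229  12  14  93] [386.35483871 235.15053763]
0.045 ((448.83331298828125, -288.064208984375), (39.545196533203125, 19.08789825439453), 27.86194610595703)
side [291 156  11  11 102] [295.99019608 160.70588235]
(array([ 0.44947107, -0.29422623,  0.02715637]), np.float64(0.0030227572286655575)) [ 0.45097452 -0.2945918   0.027     ] [ 0.44797191 -0.29321858  0.03      ]
pred fin top corners px [[393.7, 239.9], [390.0, 242.1], [385.9, 227.1], [382.2, 229.3]]
```

>>> drive_tool([
  {"slide": [-0.4,0.7,0],"delta_rot": [0,0,-0.05],"hand": 1},
  {"slide": [-0.3,0.8,0],"delta_rot": [0,0,-0.055],"hand": 1},
  {"slide": [-0.4,0.8,0],"delta_rot": [0,0,0],"hand": 1},
  {"slide": [-0.4,0.8,0],"delta_rot": [0,0,0],"hand": 1},
  {"slide": [0,0,0],"delta_rot": [0,0,0],"hand": 1},
])

```text
time_s: 15.42
eef_pos: [0.5293, -0.1863, 0.1585]
eef_rot: [0.0, 0.971, 0.24, 0.0]
wrist_force: [1.2, 0.8, 1.2]
opening: 0.998
```

```bash
python3 go.py .4495 -.2925 .145
```

```text
pos [ 0.5293 -0.1863  0.1585] slide units [-2.401  1.137  0.269] yaw tool x 27.73 tilt z [ 0.001 -0.001 -1.   ] f [1.2 0.8 1.2] open 0.998 q [-0.55  0.19  1.68 -0.    1.27  0.54] 15.425
```

The fin centre triangulates to (0.4495, -0.2935, 0.027), which matches the given height of 0.027. Moving over it and descending.

>>> drive_tool([
  {"slide": [-0.8,0.4,0],"delta_rot": [0,0,0],"hand": 1},
  {"slide": [-0.8,0.4,0],"delta_rot": [0,0,0],"hand": 1},
  {"slide": [-0.8,0.36,0],"delta_rot": [0,0,0],"hand": 1},
  {"slide": [0,0,0.7],"delta_rot": [0,0,0],"hand": 1},
  {"slide": [0,0,0.7],"delta_rot": [0,0,0],"hand": 1},
])

```text
time_s: 16.05
eef_pos: [0.4507, -0.2908, 0.0879]
eef_rot: [0.0, 0.971, 0.241, 0.001]
wrist_force: [-0.1, 0.5, 1.3]
opening: 1.0
```

```bash
python3 go.py .4495 -.2935 -.018;python3 - <<'E'
from hubm import *
S=cam('side');T=cam('top')
g=lambda f,x,y:cv2.resize(f[y:y+75,x:x+75,::-1],None,fx=5,fy=5,interpolation=cv2.INTER_CUBIC)
cv2.imwrite('pics/a14.png',np.hstack([g(S['frame'],255,115),g(T['frame'],345,190)]))
E
```

```text
pos [ 0.4507 -0.2908  0.0879] slide units [-0.048  0.035  2.119] yaw tool x 27.9 tilt z [ 0.001 -0.001 -1.   ] f [-0.1  0.5  1.3] open 1.0 q [-0.79  0.22  1.8   0.    1.12  0.29] 16.05
```

View pics/a14.png

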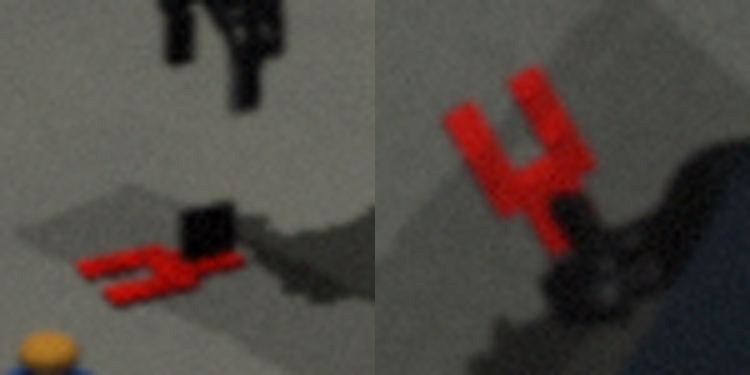

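The fingers straddle the fin, with their mid column 212 against 208 for the fin in the crop. Continuing down.

>>> drive_tool([
  {"slide": [-0.05,0.04,0.5],"delta_rot": [0,0,0],"hand": 1},
  {"slide": [0,0,0.6],"delta_rot": [0,0,0],"hand": 1},
  {"slide": [0,0,0.5],"delta_rot": [0,0,0],"hand": 1},
  {"slide": [0,0,0.3],"delta_rot": [0,0,0],"hand": 1},
  {"slide": [0,0,0],"delta_rot": [0,0,0],"hand": 1},
])

```text
time_s: 16.77
eef_pos: [0.4491, -0.2934, -0.0072]
eef_rot: [-0.001, 0.97, 0.241, -0.0]
wrist_force: [-0.5, -0.6, 0.6]
opening: 0.999
```

```bash
python3 go.py .4495 -.2935 -.018;python3 - <<'E'
from hubm import *
S=cam('side');T=cam('top')
g=lambda f,x,y:cv2.resize(f[y:y+75,x:x+75,::-1],None,fx=5,fy=5,interpolation=cv2.INTER_CUBIC)
cv2.imwrite('pics/a15.png',np.hstack([g(S['frame'],255,115),g(T['frame'],345,190)]))
E
```

```text
pos [ 0.4491 -0.2934 -0.0072] slide units [0.007 0.006 0.216] yaw tool x 27.93 tilt z [-0.001  0.001 -1.   ] f [-0.5 -0.6  0.6] open 0.999 q [-0.8   0.38  1.83  0.    0.93  0.28] 16.775
```

View pics/a15.png

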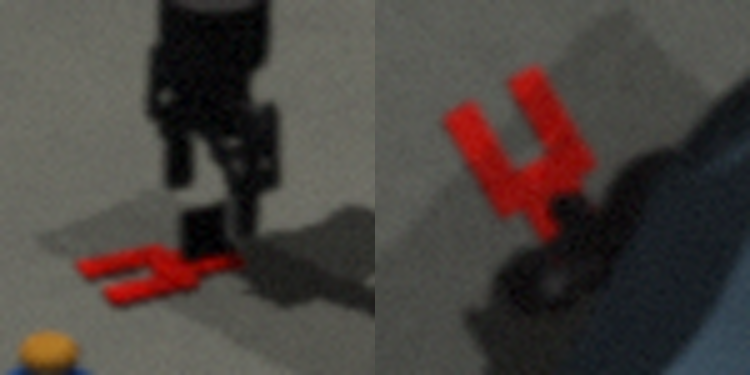

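```bash
python3 - <<'E'
from m import *
S=pickle.load(open('side0.pkl','rb'))
for z in(.02,.03,.04,.05,.06): print(z,proj(S,[.428,-.2537,z]).round(1),proj(S,[.470,-.333,z]).round(1))
E
```

```text
0.02 [302.8 167.9] [290.5 157.6]
0.03 [302.9 165.3] [290.5 155.1]
0.04 [303.  162.7] [290.6 152.5]
0.05 [303.1 160.1] [290.7 150. ]
0.06 [303.2 157.4] [290.7 147.4]
```

The open tips are at z≈0.041 in both rows. Going down 11 mm to bring the shut tips near 0.016, then pinching.

>>> drive_tool([
  {"slide": [0,0,0.15],"delta_rot": [0,0,0],"hand": 1},
  {"slide": [0,0,0.06],"delta_rot": [0,0,0],"hand": 1},
  {"slide": [0,0,0],"delta_rot": [0,0,0],"hand": 0},
  {"slide": [0,0,0],"delta_rot": [0,0,0],"hand": 0},
  {"slide": [0,0,0],"delta_rot": [0,0,0],"hand": 0},
])

```text
time_s: 17.5
eef_pos: [0.4491, -0.2942, -0.0176]
eef_rot: [0.0, 0.971, 0.241, 0.0]
wrist_force: [0.9, 0.6, -0.2]
opening: 0.377
```

>>> drive_tool([
  {"slide": [0,0,0],"delta_rot": [0,0,0],"hand": 0},
  {"slide": [0,0,0],"delta_rot": [0,0,0],"hand": 0},
  {"slide": [0,0,0],"delta_rot": [0,0,0],"hand": 0},
  {"slide": [0,0,0],"delta_rot": [0,0,0],"hand": 0},
  {"slide": [0,0,0],"delta_rot": [0,0,0],"hand": 0},
])

```text
time_s: 18.12
eef_pos: [0.4492, -0.2943, -0.0175]
eef_rot: [0.0, 0.971, 0.241, 0.0]
wrist_force: [-0.5, -0.4, 3.5]
opening: 0.133
```

Pinched (opening 0.133 ≈ 11 mm). Lifting so the underside is at about 0.089.

>>> drive_tool([
  {"slide": [0,0,-0.2],"delta_rot": [0,0,0],"hand": 0},
  {"slide": [0,0,-0.5],"delta_rot": [0,0,0],"hand": 0},
  {"slide": [0,0,-0.5],"delta_rot": [0,0,0],"hand": 0},
  {"slide": [0,0,-0.4],"delta_rot": [0,0,0],"hand": 0},
  {"slide": [0,0,-0.2],"delta_rot": [0,0,0],"hand": 0},
])

```text
time_s: 18.75
eef_pos: [0.4492, -0.2943, 0.0735]
eef_rot: [0.001, 0.971, 0.241, 0.0]
wrist_force: [0.3, -0.4, -1.4]
opening: 0.128
```

```bash
python3 go.py .412 -.048 .072
```

```text
pos [ 0.4492 -0.2943  0.0735] slide units [ 1.645 -4.702  0.026] yaw tool x 27.89 tilt z [ 0.001 -0.001 -1.   ] f [ 0.3 -0.4 -1.4] open 0.128 q [-0.8   0.24  1.8   0.    1.09  0.28] 18.75
```

>>> drive_tool([
  {"slide": [0.16,-0.47,0],"delta_rot": [0,0,0],"hand": 0},
  {"slide": [0.2,-0.57,0],"delta_rot": [0,0,0],"hand": 0},
  {"slide": [0.2,-0.57,0],"delta_rot": [0,0,0],"hand": 0},
  {"slide": [0.2,-0.57,0],"delta_rot": [0,0,0],"hand": 0},
  {"slide": [0.2,-0.57,0],"delta_rot": [0,0,0],"hand": 0},
])

```text
time_s: 19.38
eef_pos: [0.4263, -0.1488, 0.0718]
eef_rot: [-0.001, 0.971, 0.241, -0.0]
wrist_force: [0.1, -0.3, -1.4]
opening: 0.127
```

>>> drive_tool([
  {"slide": [0.2,-0.57,0],"delta_rot": [0,0,0],"hand": 0},
  {"slide": [0.2,-0.57,0],"delta_rot": [0,0,0],"hand": 0},
  {"slide": [0.16,-0.45,0],"delta_rot": [0,0,0],"hand": 0},
  {"slide": [0.12,-0.35,0],"delta_rot": [0,0,0],"hand": 0},
  {"slide": [0,0,0],"delta_rot": [0,0,0],"hand": 0},
])

```text
time_s: 20.0
eef_pos: [0.4109, -0.0473, 0.0718]
eef_rot: [-0.0, 0.97, 0.242, -0.001]
wrist_force: [-0.2, -1.1, -1.3]
opening: 0.125
```

```bash
python3 go.py .412 -.048 .072; python3 - <<'E'
from hubm import *
S=cam('side','s16.png');T=cam('top','t16.png');pickle.dump(S,open('s16.pkl','wb'));pickle.dump(T,open('t16.pkl','wb'))
g=lambda f,x,y:cv2.resize(f[y:y+100,x:x+100,::-1],None,fx=4,fy=4,interpolation=cv2.INTER_CUBIC)
cv2.imwrite('pics/a16.png',np.hstack([g(S['frame'],235,130),g(T['frame'],240,170)]))
E
```

```text
pos [ 0.4109 -0.0473  0.0718] slide units [ 0.013  0.023 -0.003] yaw tool x 28.0 tilt z [-0.001  0.001 -1.   ] f [-0.2 -1.1 -1.3] open 0.125 q [-0.4  -0.02  2.1   0.    1.06  0.68] 20.0
```

View pics/a16.png

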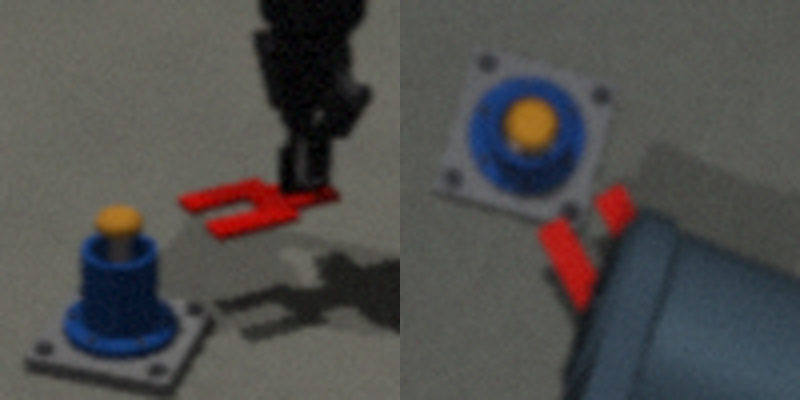

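```bash
python3 - <<'E'
from m import *
T=pickle.load(open('t16.pkl','rb'));S=pickle.load(open('s16.pkl','rb'))
d=np.array([np.cos(np.radians(28)),np.sin(np.radians(28))]);n=np.array([-d[1],d[0]])
ax=np.array([.546,.0231])
for c,nm in((T,'top'),(S,'side')):
    m=masks(c)['red']
    for q in comps(m,20):
        W=onzs(c,contour(q[3]),.0975);
        a=(W-ax)@d;b=(W-ax)@n
        f=a>np.percentile(a,100)-.035
        print(nm,q[1].tolist(),'along max',a.max().round(4),'lat range',b.min().round(4),b.max().round(4))
    m=masks(c)['nut'];q=max(comps(m),key=lambda q:q[1][4]);W=onz(c,*q[2],.109)[:2];print('nut',W.round(4))
    P=onzs(c,np.array([p for q in comps(masks(c)['red'],20) for p in contour(q[3])]),.0975)
    a=(P-ax)@d;b=(P-ax)@n
    for lo,hi in((-.085,-.08),(-.08,-.075),(-.075,-.07),(-.07,-.066)):
        s=(a>lo)&(a<hi);print(nm,lo,np.sort(b[s]).round(3)[[0,-1]] if s.any() else None, np.round(sorted(set(b[s].round(3))),3)[:40].tolist())
E
```

```text
top [289, 216, 10, 13, 77] along max -0.0629 lat range -0.0316 -0.0105
top [275, 225, 15, 23, 176] along max -0.0628 lat range 0.01 0.0344
nut [0.5452 0.0235]
top -0.085 [-0.031  0.032] [-0.031, -0.03, -0.012, -0.011, 0.01, 0.011, 0.012, 0.032]
top -0.08 [-0.031  0.032] [-0.031, -0.011, 0.01, 0.011, 0.031, 0.032]
top -0.075 [-0.032  0.033] [-0.032, -0.031, -0.011, -0.01, 0.011, 0.012, 0.032, 0.033]
top -0.07 [-0.031  0.033] [-0.031, -0.03, -0.012, -0.011, 0.012, 0.013, 0.031, 0.032, 0.033]
side [280, 175, 39, 15, 282] along max -0.0594 lat range -0.0322 0.0405
nut [0.5462 0.0227]
side -0.085 [-0.029  0.039] [-0.029, -0.028, -0.027, -0.005, -0.004, 0.012, 0.013, 0.014, 0.038, 0.039]
side -0.08 [-0.031  0.04 ] [-0.031, -0.03, -0.029, -0.005, -0.004, -0.003, 0.011, 0.012, 0.039, 0.04]
side -0.075 [-0.032  0.04 ] [-0.032, -0.031, -0.03, -0.004, -0.003, 0.012, 0.013, 0.014, 0.038, 0.039, 0.04]
side -0.07 [-0.03   0.039] [-0.03, -0.029, -0.003, -0.002, 0.013, 0.038, 0.039]
```

The top view shows the fork centred on the spindle line (slot edges at ±11 mm, outer edges at ±32 mm). The tips are 63 mm short of the axis, so there is about 99 mm to go to x=0. Sliding in along tool x.

>>> drive_tool([
  {"slide": [0.2,0,0],"delta_rot": [0,0,0],"hand": 0},
  {"slide": [0.25,0,0],"delta_rot": [0,0,0],"hand": 0},
  {"slide": [0.25,0,0],"delta_rot": [0,0,0],"hand": 0},
  {"slide": [0.2,0,0],"delta_rot": [0,0,0],"hand": 0},
  {"slide": [0.1,0,0],"delta_rot": [0,0,0],"hand": 0},
])

```text
time_s: 20.72
eef_pos: [0.4566, -0.0247, 0.0722]
eef_rot: [-0.0, 0.97, 0.241, -0.0]
wrist_force: [-0.1, 0.3, -1.6]
opening: 0.126
```

```bash
python3 go.py .5001 -.0010 .072; python3 - <<'E'
from hubm import *
S=cam('side','s17.png');T=cam('top','t17.png')
g=lambda f,x,y:cv2.resize(f[y:y+100,x:x+100,::-1],None,fx=4,fy=4,interpolation=cv2.INTER_CUBIC)
cv2.imwrite('pics/a17.png',np.hstack([g(S['frame'],235,130),g(T['frame'],240,170)]))
E
```

```text
pos [ 0.4566 -0.0247  0.0722] slide units [ 0.99  -0.011  0.003] yaw tool x 27.92 tilt z [-0.  0. -1.] f [-0.1  0.3 -1.6] open 0.126 q [-0.31  0.08  2.   -0.    1.06  0.77] 20.725
```

View pics/a17.png

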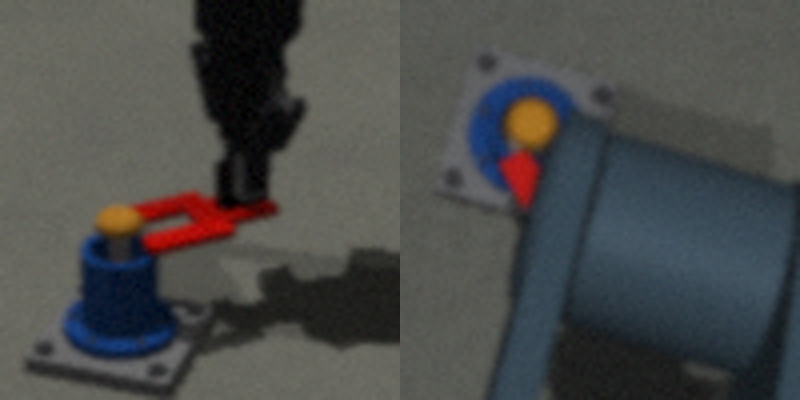

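The prongs are passing between the nut and the hub rim with no force. Continuing.

>>> drive_tool([
  {"slide": [0.15,0,0],"delta_rot": [0,0,0],"hand": 0},
  {"slide": [0.2,0,0],"delta_rot": [0,0,0],"hand": 0},
  {"slide": [0.2,0,0],"delta_rot": [0,0,0],"hand": 0},
  {"slide": [0.2,0,0],"delta_rot": [0,0,0],"hand": 0},
  {"slide": [0.1,0,0],"delta_rot": [0,0,0],"hand": 0},
])

```text
time_s: 21.45
eef_pos: [0.4942, -0.0048, 0.0723]
eef_rot: [0.0, 0.97, 0.241, 0.0]
wrist_force: [0.8, 0.4, -0.9]
opening: 0.131
```

>>> drive_tool([
  {"slide": [0.06,0,0],"delta_rot": [0,0,0],"hand": 0},
  {"slide": [0.04,0,0],"delta_rot": [0,0,0],"hand": 0},
  {"slide": [0.03,0,0],"delta_rot": [0,0,0],"hand": 0},
  {"slide": [0.02,0,0],"delta_rot": [0,0,0],"hand": 0},
  {"slide": [0,0,0],"delta_rot": [0,0,0],"hand": 0},
])

```text
time_s: 22.08
eef_pos: [0.5002, -0.0017, 0.0723]
eef_rot: [0.0, 0.971, 0.241, 0.0]
wrist_force: [-0.8, -0.0, -1.7]
opening: 0.129
```

```bash
python3 go.py .5036 .001 .072; python3 - <<'E'
from hubm import *
S=cam('side','s18.png')
cv2.imwrite('pics/a18.png',cv2.resize(S['frame'][130:230,235:335,::-1],None,fx=6,fy=6,interpolation=cv2.INTER_CUBIC))
E
```

```text
pos [ 0.5002 -0.0017  0.0723] slide units [ 0.086 -0.016  0.006] yaw tool x 27.88 tilt z [ 0. -0. -1.] f [-0.8 -0.  -1.7] open 0.129 q [-0.24  0.17  1.9   0.    1.08  0.84] 22.075
```

View pics/a18.png

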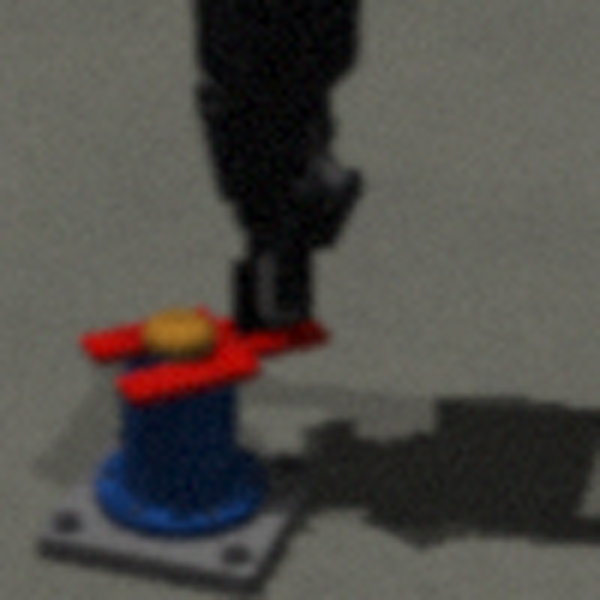

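It is at nominal x≈0. Creeping forward about 1 mm per row to feel the stem.

>>> drive_tool([
  {"slide": [0.02,0,0],"delta_rot": [0,0,0],"hand": 0},
  {"slide": [0.02,0,0],"delta_rot": [0,0,0],"hand": 0},
  {"slide": [0.02,0,0],"delta_rot": [0,0,0],"hand": 0},
  {"slide": [0,0,0],"delta_rot": [0,0,0],"hand": 0},
  {"slide": [0,0,0],"delta_rot": [0,0,0],"hand": 0},
])

```text
time_s: 22.75
eef_pos: [0.5021, -0.0007, 0.0722]
eef_rot: [0.0, 0.971, 0.241, -0.001]
wrist_force: [-4.9, -3.4, 2.0]
opening: 0.125
```

>>> drive_tool([
  {"slide": [0.02,0,0],"delta_rot": [0,0,0],"hand": 0},
  {"slide": [0.02,0,0],"delta_rot": [0,0,0],"hand": 0},
  {"slide": [0,0,0],"delta_rot": [0,0,0],"hand": 0},
  {"slide": [0,0,0],"delta_rot": [0,0,0],"hand": 0},
  {"slide": [0,0,0],"delta_rot": [0,0,0],"hand": 0},
])

```text
time_s: 23.38
eef_pos: [0.5023, -0.0006, 0.0721]
eef_rot: [0.0, 0.97, 0.241, -0.003]
wrist_force: [-11.9, -6.6, 7.4]
opening: 0.128
```

It is firmly against the stem: 13.6 N opposing the slide direction, about 2–2.5 mm past nominal, in line with the 4 mm allowance and calibration. Easing 0.5 mm and lowering onto the hub.

>>> drive_tool([
  {"slide": [-0.02,0,0.02],"delta_rot": [0,0,0],"hand": 0},
  {"slide": [0,0,0.03],"delta_rot": [0,0,0],"hand": 0},
  {"slide": [0,0,0.02],"delta_rot": [0,0,0],"hand": 0},
  {"slide": [0,0,0.02],"delta_rot": [0,0,0],"hand": 0},
  {"slide": [0,0,0],"delta_rot": [0,0,0],"hand": 0},
])

```text
time_s: 24.0
eef_pos: [0.5021, -0.0005, 0.0677]
eef_rot: [0.0, 0.971, 0.241, -0.002]
wrist_force: [-9.8, -4.1, 5.1]
opening: 0.125
```

```bash
python3 go.py .5036 .001 .0675; python3 - <<'E'
from hubm import *
S=cam('side','s19.png')
cv2.imwrite('pics/a19.png',cv2.resize(S['frame'][130:230,235:335,::-1],None,fx=6,fy=6,interpolation=cv2.INTER_CUBIC))
E
```

```text
pos [ 5.021e-01 -5.000e-04  6.770e-02] slide units [ 0.041 -0.012  0.004] yaw tool x 27.9 tilt z [-0.004 -0.001 -1.   ] f [-9.8 -4.1  5.1] open 0.125 q [-0.24  0.18  1.89 -0.    1.07  0.85] 24.0
```

View pics/a19.png

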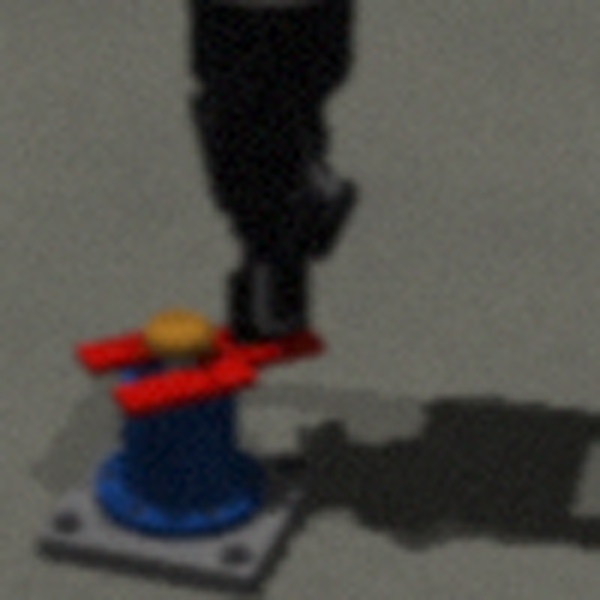

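>>> drive_tool([
  {"slide": [0,0,0.01],"delta_rot": [0,0,0],"hand": 0},
  {"slide": [0,0,0.01],"delta_rot": [0,0,0],"hand": 0},
  {"slide": [0,0,0],"delta_rot": [0,0,0],"hand": 0},
  {"slide": [0,0,0],"delta_rot": [0,0,0],"hand": 0},
  {"slide": [0,0,0],"delta_rot": [0,0,0],"hand": 0},
])

```text
time_s: 24.68
eef_pos: [0.502, -0.0006, 0.0675]
eef_rot: [0.0, 0.97, 0.241, -0.002]
wrist_force: [-12.5, -4.5, 12.6]
opening: 0.129
```

The vertical force rose while z held at 0.0675, so the plate is down on the hub. Releasing and retreating straight up.

>>> drive_tool([
  {"slide": [0,0,0],"delta_rot": [0,0,0],"hand": 1},
  {"slide": [0,0,0],"delta_rot": [0,0,0],"hand": 1},
  {"slide": [0,0,0],"delta_rot": [0,0,0],"hand": 1},
  {"slide": [0,0,0],"delta_rot": [0,0,0],"hand": 1},
  {"slide": [0,0,-0.1],"delta_rot": [0,0,0],"hand": 1},
])

```text
time_s: 25.3
eef_pos: [0.5034, 0.0003, 0.0715]
eef_rot: [-0.0, 0.971, 0.241, -0.0]
wrist_force: [0.6, -0.1, -0.6]
opening: 1.001
```

>>> drive_tool([
  {"slide": [0,0,-0.4],"delta_rot": [0,0,0],"hand": 1},
  {"slide": [0,0,-0.6],"delta_rot": [0,0,0],"hand": 1},
  {"slide": [0,0,-0.6],"delta_rot": [0,0,0],"hand": 1},
  {"slide": [0,0.6,-0.4],"delta_rot": [0,0,0],"hand": 1},
  {"slide": [0,0.8,0],"delta_rot": [0,0,0],"hand": 1},
])

```text
time_s: 25.92
eef_pos: [0.5383, -0.0621, 0.1747]
eef_rot: [0.001, 0.97, 0.242, 0.002]
wrist_force: [0.4, 0.6, 0.4]
opening: 0.998
```

>>> drive_tool([
  {"slide": [-0.3,0.9,0],"delta_rot": [0,0,0],"hand": 1},
  {"slide": [-0.3,0.9,0],"delta_rot": [0,0,0],"hand": 1},
  {"slide": [-0.3,0.9,0],"delta_rot": [0,0,0],"hand": 1},
  {"slide": [0,0.6,0],"delta_rot": [0,0,0],"hand": 1},
  {"slide": [0,0,0],"delta_rot": [0,0,0],"hand": 1},
])

```text
time_s: 26.55
eef_pos: [0.5741, -0.2307, 0.1718]
eef_rot: [0.0, 0.971, 0.24, 0.0]
wrist_force: [0.1, -0.6, -0.8]
opening: 1.002
```

```bash
python3 go.py .5036 .001 .0675; python3 - <<'E'
from hubm import *
S=cam('side','s20.png');T=cam('top','t20.png')
g=lambda f,x,y:cv2.resize(f[y:y+80,x:x+80,::-1],None,fx=5,fy=5,interpolation=cv2.INTER_CUBIC)
cv2.imwrite('pics/a20.png',np.hstack([g(S['frame'],235,165),g(T['frame'],240,170)]))
d=np.array([np.cos(np.radians(28)),np.sin(np.radians(28))]);n=np.array([-d[1],d[0]]);ax=np.array([.546,.0231])
for c,nm in((T,'top'),(S,'side')):
    W=np.vstack([onzs(c,contour(q[3]),.093) for q in comps(masks(c)['red'],20)])
    r=cv2.minAreaRect((W*1000).astype(np.float32));a=(W-ax)@d;b=(W-ax)@n
    print(nm,r,'along',a.min().round(4),a.max().round(4),'lat',b.min().round(4),b.max().round(4))
    for k in('blue',):
        for q in comps(masks(c)[k],100):print(k,q[1].tolist(),q[2].round(1).tolist())
E
```

```text
pos [ 0.5741 -0.2307  0.1718] slide units [ 0.908 -4.76   2.084] yaw tool x 27.73 tilt z [ 0. -0. -1.] f [ 0.1 -0.6 -0.8] open 1.002 q [-0.57  0.3   1.52 -0.    1.33  0.51] 26.55
top ((530.8792114257812, 15.038040161132812), (110.09730529785156, 65.43586730957031), 28.560375213623047) along -0.0723 0.0381 lat -0.0326 0.0328
blue [260, 108, 52, 30, 1305] [284.9, 121.8]
blue [158, 254, 19, 18, 204] [167.5, 262.3]
side ((532.4107666015625, 18.91345977783203), (112.34451293945312, 71.71391296386719), 27.9167423248291) along -0.0701 0.0422 lat -0.0332 0.0385
blue [0, 1, 37, 163, 3091] [12.0, 98.2]
blue [478, 4, 34, 81, 1022] [494.3, 49.2]
blue [346, 87, 61, 39, 1854] [375.0, 109.7]
blue [164, 182, 40, 38, 1308] [183.9, 200.9]
blue [251, 200, 28, 19, 257] [263.8, 211.8]
blue [316, 268, 22, 26, 401] [326.2, 281.4]
```

View pics/a20.png

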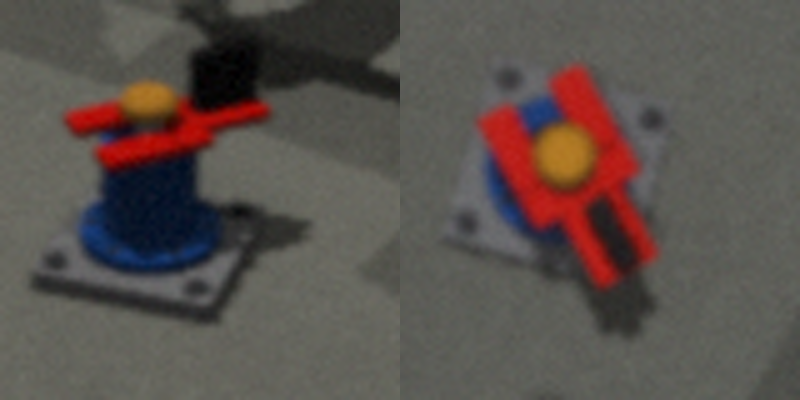

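View pics/t20.png

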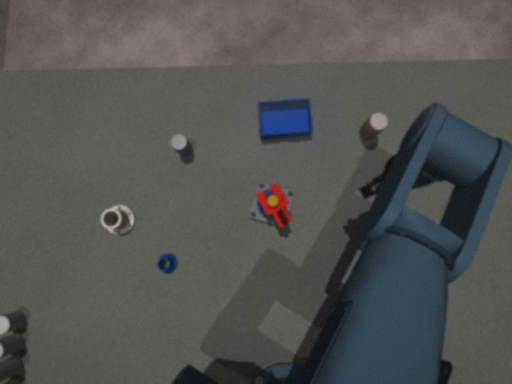

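The plate lies flat and trapped: tips measure +38 (top) to +42 (side) mm against an ideal +40, and it is centred laterally. To settle the 2 mm spread, I'll push gently on the back of the fin with shut fingers and see whether it is truly home.

>>> drive_tool([
  {"slide": [-0.02,-0.8,0],"delta_rot": [0,0,0],"hand": 0},
  {"slide": [-0.02,-0.9,0],"delta_rot": [0,0,0],"hand": 0},
  {"slide": [-0.02,-0.9,0],"delta_rot": [0,0,0],"hand": 0},
  {"slide": [-0.03,-0.9,0],"delta_rot": [0,0,0],"hand": 0},
  {"slide": [-0.03,-0.8,0],"delta_rot": [0,0,0],"hand": 0},
])

```text
time_s: 27.28
eef_pos: [0.4664, -0.0387, 0.1718]
eef_rot: [-0.0, 0.97, 0.242, 0.0]
wrist_force: [-0.4, -0.2, 0.7]
opening: -0.0
```

```bash
python3 go.py .4577 -.0238 .080
```

```text
pos [ 0.4664 -0.0387  0.1718] slide units [-0.013 -0.345  1.837] yaw tool x 27.98 tilt z [ 0.  0. -1.] f [-0.4 -0.2  0.7] open -0.0 q [-0.34 -0.04  1.89  0.    1.29  0.74] 27.275
```

>>> drive_tool([
  {"slide": [0,-0.34,0],"delta_rot": [0,0,0],"hand": 0},
  {"slide": [-0.04,0,0.6],"delta_rot": [0,0,0],"hand": 0},
  {"slide": [0,0,0.7],"delta_rot": [0,0,0],"hand": 0},
  {"slide": [0,0,0.5],"delta_rot": [0,0,0],"hand": 0},
  {"slide": [0,0,0],"delta_rot": [0,0,0],"hand": 0},
])

```text
time_s: 27.9
eef_pos: [0.4566, -0.0266, 0.0802]
eef_rot: [-0.001, 0.97, 0.241, -0.002]
wrist_force: [-0.0, 0.7, 0.1]
opening: -0.002
```

```bash
python3 go.py .4577 -.0238 .080; python3 - <<'E'
from hubm import *
S=cam('side','s21.png')
cv2.imwrite('pics/a21.png',cv2.resize(S['frame'][140:230,235:335,::-1],None,fx=6,fy=6,interpolation=cv2.INTER_CUBIC))
E
```

```text
pos [ 0.4566 -0.0266  0.0802] slide units [ 0.045 -0.039  0.005] yaw tool x 27.9 tilt z [-0.004  0.001 -1.   ] f [-0.   0.7  0.1] open -0.002 q [-0.32  0.07  1.99 -0.    1.09  0.77] 27.9
```

View pics/a21.png

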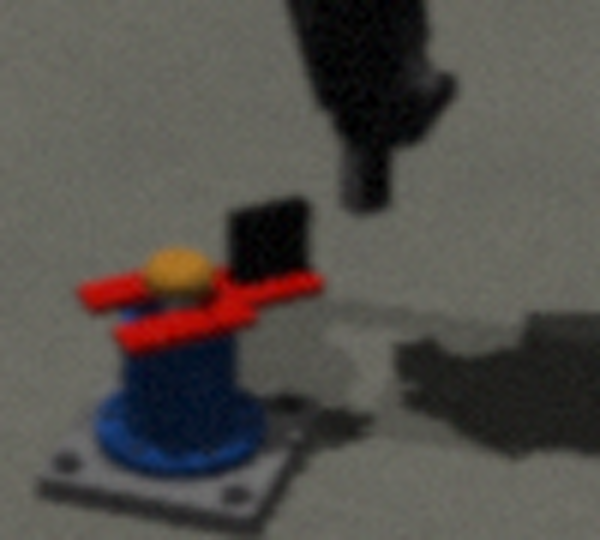

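The tip is behind the fin, in line with its upper half. Lowering 6 mm, then creeping in.

>>> drive_tool([
  {"slide": [0,-0.04,0.12],"delta_rot": [0,0,0],"hand": 0},
  {"slide": [0.16,0,0],"delta_rot": [0,0,0],"hand": 0},
  {"slide": [0.06,0,0],"delta_rot": [0,0,0],"hand": 0},
  {"slide": [0.03,0,0],"delta_rot": [0,0,0],"hand": 0},
  {"slide": [0,0,0],"delta_rot": [0,0,0],"hand": 0},
])

```text
time_s: 28.58
eef_pos: [0.4685, -0.0196, 0.0759]
eef_rot: [0.0, 0.971, 0.241, 0.0]
wrist_force: [1.0, 0.5, 0.7]
opening: 0.0
```

>>> drive_tool([
  {"slide": [0.03,0,0],"delta_rot": [0,0,0],"hand": 0},
  {"slide": [0.03,0,0],"delta_rot": [0,0,0],"hand": 0},
  {"slide": [0.02,0,0],"delta_rot": [0,0,0],"hand": 0},
  {"slide": [0,0,0],"delta_rot": [0,0,0],"hand": 0},
  {"slide": [0,0,0],"delta_rot": [0,0,0],"hand": 0},
])

```text
time_s: 29.2
eef_pos: [0.4719, -0.0178, 0.0758]
eef_rot: [-0.0, 0.971, 0.241, -0.0]
wrist_force: [-0.3, 0.6, 0.1]
opening: -0.003
```

>>> drive_tool([
  {"slide": [0.03,0,0],"delta_rot": [0,0,0],"hand": 0},
  {"slide": [0.03,0,0],"delta_rot": [0,0,0],"hand": 0},
  {"slide": [0.02,0,0],"delta_rot": [0,0,0],"hand": 0},
  {"slide": [0,0,0],"delta_rot": [0,0,0],"hand": 0},
  {"slide": [0,0,0],"delta_rot": [0,0,0],"hand": 0},
])

```text
time_s: 29.82
eef_pos: [0.4754, -0.0159, 0.0758]
eef_rot: [-0.0, 0.971, 0.241, -0.0]
wrist_force: [0.6, -0.6, -0.6]
opening: 0.002
```

>>> drive_tool([
  {"slide": [0.02,0,0],"delta_rot": [0,0,0],"hand": 0},
  {"slide": [0.02,0,0],"delta_rot": [0,0,0],"hand": 0},
  {"slide": [0,0,0],"delta_rot": [0,0,0],"hand": 0},
  {"slide": [0,0,0],"delta_rot": [0,0,0],"hand": 0},
  {"slide": [0,0,0],"delta_rot": [0,0,0],"hand": 0},
])

```text
time_s: 30.45
eef_pos: [0.4758, -0.0156, 0.0758]
eef_rot: [0.0, 0.971, 0.241, -0.002]
wrist_force: [-7.4, -3.4, 4.8]
opening: -0.001
```

The fin stopped the fingers dead: 8 N and almost no travel, with the pad front at −69 mm against −68 mm for a plate fully home. So it is home. Backing off and doing the final check.

>>> drive_tool([
  {"slide": [-0.3,0,0],"delta_rot": [0,0,0],"hand": 0},
  {"slide": [-0.4,0,0],"delta_rot": [0,0,0],"hand": 0},
  {"slide": [0,0,-0.7],"delta_rot": [0,0,0],"hand": 0},
  {"slide": [0,0.6,-0.8],"delta_rot": [0,0,0],"hand": 0},
  {"slide": [0,0.8,-0.5],"delta_rot": [0,0,0],"hand": 0},
])

```text
time_s: 31.08
eef_pos: [0.4796, -0.0937, 0.1779]
eef_rot: [0.001, 0.97, 0.242, 0.001]
wrist_force: [1.2, 0.5, -0.2]
opening: -0.004
```

>>> drive_tool([
  {"slide": [0,0.9,0],"delta_rot": [0,0,0],"hand": 0},
  {"slide": [0,0.9,0],"delta_rot": [0,0,0],"hand": 0},
  {"slide": [0,0.9,0],"delta_rot": [0,0,0],"hand": 0},
  {"slide": [0,0.4,0],"delta_rot": [0,0,0],"hand": 0},
  {"slide": [0,0,0],"delta_rot": [0,0,0],"hand": 0},
])

```text
time_s: 31.7
eef_pos: [0.5512, -0.2314, 0.1753]
eef_rot: [-0.0, 0.971, 0.24, -0.0]
wrist_force: [-0.5, -0.2, 0.0]
opening: -0.003
```

```bash
python3 - <<'E'
from hubm import *
S=cam('side','s22.png');T=cam('top','t22.png')
g=lambda f,x,y:cv2.resize(f[y:y+80,x:x+80,::-1],None,fx=5,fy=5,interpolation=cv2.INTER_CUBIC)
cv2.imwrite('pics/a22.png',np.hstack([g(S['frame'],235,165),g(T['frame'],240,170)]))
d=np.array([np.cos(np.radians(28)),np.sin(np.radians(28))]);n=np.array([-d[1],d[0]]);ax=np.array([.546,.0231])
for c,nm in((T,'top'),(S,'side')):
    W=np.vstack([onzs(c,contour(q[3]),.093) for q in comps(masks(c)['red'],20)])
    r=cv2.minAreaRect((W*1000).astype(np.float32));a=(W-ax)@d;b=(W-ax)@n
    print(nm,r[2],'along',a.min().round(4),a.max().round(4),'lat',b.min().round(4),b.max().round(4))
# bystanders: image change between first and now
S0=pickle.load(open('side0.pkl','rb'))
for nm,(x,y,w,h) in dict(offcut=(175,232,35,50),jar=(195,135,30,45),bin=(155,175,55,50)).items():
    print(nm,np.abs(S0['frame'][y:y+h,x:x+w].astype(int)-S['frame'][y:y+h,x:x+w]).mean().round(2))
E
```

```text
top 29.07145118713379 along -0.0723 0.0391 lat -0.0323 0.0338
side 27.9167423248291 along -0.0701 0.0422 lat -0.0332 0.0385
offcut 2.48
jar 2.71
bin 2.81
```

View pics/a22.png

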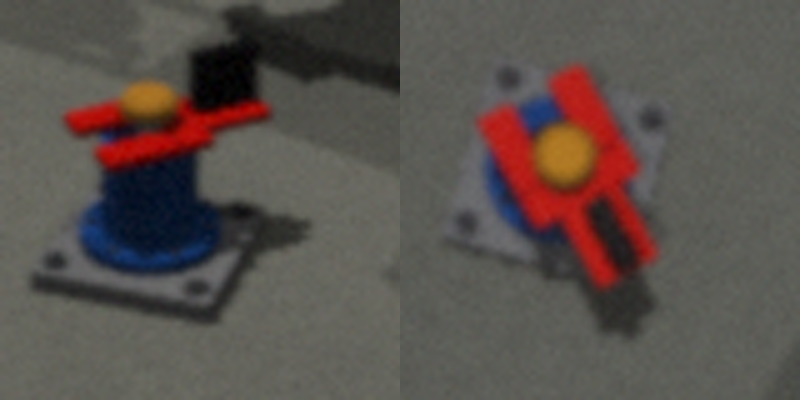

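The hub is seated, the plate lies flat and is home under the nut, the bystanders differ only by image noise, and the arm is clear.

```bash
python3 -c "
from bench import ctrl
print(ctrl.hand_in())"
```

```text
the job is handed in; nothing more can be done
None
```

I put the larger blue hub over the nut and spindle onto the base. I then slid the red plate in under the nut, handle up, until it met the stem, and set it down on the hub. I handed the job in at about 32 s; it reported no verdict.

**Last checks**
- **Hub:** contact came at the predicted seated height, and the images show it flat on the base.
- **Plate:** it lies flat on the hub and is centred sideways to about 1 mm. Two pushes, about 14 N while sliding in and 8 N on the back of the handle, met a firm stop, so it is home.
- **Bystanders:** the side-view images of the offcut, jar and bin before and after differ only by noise. The arm was clear when I handed in.

**What disagreed or failed**
- **Fingertip height:** the reported TCP height was about 33 mm lower than the fingertips measured in the images. My first grasp therefore closed just above the hub without touching it. I corrected for this with the side camera.
- **Plate tip position:** the two cameras disagree, giving +39 mm (top) and +42 mm (side) against an ideal +40 mm. The calibration is only good to about 2 mm, so for "home" I relied on the contact stop.

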